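# Load a glue-up jig with a cabinet foot

## Task

Load the tilted jig with the parts of one cabinet foot, in this order: the thick square wooden block, then the square plywood spacer with the hole, then the round steel disc with its raised centre still facing up. Lower each part into the pocket rather than dropping it, so that it lies flat and square on what is under it, with the disc centred on the spacer; let go and leave everything else on the bench where it is.

Things in the scene. Friction and masses are not known exactly. Their poses are not given: they have to be found in the camera images.
- jig: Fixed plywood stand of the jig: base board 140 x 110 x 10 mm on the bench, carrying a plywood plate that slopes at 30 degrees, its low edge towards -x of the stand (about towards the robot). Origin: centre of the base board's underside, on the bench; z up.
- pocket: Square pocket on the jig's slope, 54 x 54 mm inside. Origin: centre of its floor, 56 mm above the bench. z: its axis, out of the mouth, leaning 30 degrees from vertical to the robot side; x up the slope, y level across it. 6 mm aluminium walls, 40 mm high: full at -x and +x; at +y and -y only 8 mm corner returns, leaving 38 mm wide gaps for fingers (so grip along pocket y).
- mouth (a point): Centre of the pocket's mouth, 50 mm above its floor along its axis. From 40 to 50 mm above the floor the walls' lead-in flares outward by 7 mm. The pocket's floor is a pad 54 mm (x) by 40 mm (y), 8 mm above the sloping plate, so fingertips in the side gaps may go up to 8 mm below the floor.
- block: Body of the foot: pale beech block 50 x 50 x 22 mm with a small steel insert flush in its top. Lies on the bench. Origin: centre of its underside, z up, x and y square to its sides.
- spacer: Plywood spacer 50 x 50 x 12 mm with an 18 mm hole through its middle. Lies on the bench. Origin: centre of its underside, z up, x and y square to its sides.
- disc: Round steel disc, 49 mm diameter, flat rim 10 mm thick, with a raised centre 20 mm in diameter and 3 mm higher on its top. Lies on the bench. Origin: centre of its underside, z up.
- offcut: Bystander: oblong beech offcut 90 x 40 x 22 mm, lying on the bench. Origin: centre of its underside.
- tape: Bystander: grey roll of tape lying flat, 90 mm outside, 68 mm inside diameter, 25 mm high. Origin: centre of its underside.
- driver: Bystander: screwdriver 180 mm long with a black handle, lying on the bench near the robot. Origin: under the tool, x along it to the tip.
- jar: Bystander: amber glass jar, 70 mm diameter, 100 mm high, standing. Origin: centre of its underside.
- can: Bystander: steel can, 74 mm diameter, 110 mm high, standing. Origin: centre of its underside.
- washer: Bystander: small steel washer 38 mm outside, 16 mm inside diameter, 5 mm thick, lying flat. Origin: centre of its underside.

How it is judged:
By the outcome, as a careful person would: the job done as asked, in the order asked, and still so for the second after the job is handed in, with the robot touching nothing.
It also fails if it takes over 72 s, if anything falls off the work surface, if the arm or the gripper's body presses on something with over 40 N, if the wrist force passes 120 N, or if a joint passes its speed limit or range.

## Robot

A 6-joint arm with a two-finger parallel gripper is mounted at the origin on the work surface. World frame = base frame: x ahead of the robot, y to its left, z up, the work surface at z = 0. Lengths are in m, angles in rad, forces in N, time in s.
With the tool pointing down it reaches from about 0.25 to 0.775 m from the base axis. Payload 8.9 kg.
Tool frame: the origin (TCP) lies at the very end of the fingers, on their centre line; the grasp point (between the pads) lies 19 mm behind it; z points along the fingers, y is the line along which they close (so a half turn about z gives the same grasp; the last joint's range is limited). The gripper opens to 85 mm and grips with 20 to 120 N. Pads are 22 mm wide; open, the fingers measure 114 mm over their backs; the gripper's body (76 mm by 85 mm) begins 54 mm behind the grasp point. The pads swing forward as they close: fully open they stand 13 mm farther back than shut.
Start: joints at [1.145, 0.291, -0.153, 1.127, 0, 1.431], TCP at [0.149, 0.504, 0.231] pointing down, gripper open.
Joint ranges: [-2.52, 2.52], [-0.91, 1.74], [-1.3, 1.37], [-1.96, 2.02], [-1.52, 1.47], [-3.14, 3.14]. Speed limits (rad/s): [2.22, 2.22, 2.79, 3.14, 3.14, 3.14].

## Interface

Orientations are given as a unit quaternion [x, y, z, w].
In Python, from rig import manip gives the robot as it stands.
- The arm moves only by the tool drive_tool, never from a script. Its argument "rows" is a list of rows, each an object of numbers: "tx", "ty", "tz": the shift along the tool's x, y, z in cm; "turn": the turn about the tool's z in degrees. A call has 1 to 20 rows; each row shifts and turns the commanded pose from where the row before left it, along the tool's axes as they then stand; what a row does not reach is not made up. A row lasts 1/10 s, in which the tool goes at most 50 mm and 8.59 degrees, less where a joint would pass 70% of its speed; a pose out of reach is approached as far as the arm can. A call is refused whole if a number of a shift passes 5 or a number of a turn 8.59, either way. A call with a gripper value outside its range is refused whole. "fingers" is the closure, from -1 (fully open) to 1 (shut), set as the call begins (left out, the last holds). The fingers move at their own pace and stop on an object; "newtons" is the grip in N (left out, the last holds). Time passes only in rows, so rows that do not move let the fingers close. It gives the time, the measured TCP pose, the force, the opening and the grip force at its end, in the units of the state.
- manip.state(): the state, without advancing time (a new reading comes with each control period).
- manip.grab_frame(name): name is "scene" or "top" or "wrist"; returns (picture, depth): 400x640x3 uint8, red, green, blue; 400x640 float32, m along the optical axis (not along the pixel's ray), 0 where there is no reading.
- manip.camera_info(name): a dict with "fov_y" (degrees; the focal length in pixels is half the picture's height over the tangent of half this angle, whatever the lens; pixels are square), "cx", "cy" (the principal point, pixels), "world_to_cam" (4x4, takes a point from world to camera coordinates); the wrist camera has in their place "mount" (4x4, takes a point from camera to tool coordinates, whose origin is the TCP and whose axes are the flange's). Camera axes: x right, y up, looking along -z (the intrinsics and any distortion apply to the point x, -y, -z); pixel columns grow to the right and rows downward; lengths in m; the calibration is good to about 2 mm. A picture is of the moment at which its call begins: read the wrist's pose just before it. camera_info takes no time and is no camera call.
- manip.hand_in(): hands the job in; it is judged then, once.
The state is a dict: "time_s": time; "q": joint angles; "qd": joint speeds; "joint_torque": joint torques, N m; "tcp_pos": TCP position; "orientation": TCP orientation; "force": force on the tool from outside, world axes, zero at the start; "moment": the same for the moment, N m; "grip_width": opening from 0.0 (shut) to 1.0 (fully open); "grasp_force": force on a finger pad.
Only numpy, scipy, OpenCV 4.12 (cv2) and the standard library are available. Lean on these libraries where they do the work, as an engineer would, in place of code of your own. Each camera call takes 0.05 s, during which the arm holds its last target. There are 200 camera calls.

## Working session

There is one attempt and no reset: what is moved stays moved. The work goes in short steps, Python scripts to look and compute and a tool call to move; the robot and the scene stay as the last step left them, time stands still between calls to the robot, and variables do not carry over. Pictures are saved under pics/ and viewed, at most 10 in all, crops included, and the job is handed in when it is done.

Besides the shell and the picture viewer there is one more tool, called after ">>>" as a command line: name --argument value ..., lists and objects as JSON in quotes. drive_tool: Moves the arm, as the interface text tells. Its arguments: {"type":"object","properties":{"rows":{"type":"array"},"fingers":{"type":"number"},"newtons":{"type":"number"}},"required":["rows"]}

```bash
mkdir -p pics; ls; python3 - <<'E'
from rig import manip
import cv2,numpy as np
print(manip.state())
for n in("scene","top","wrist"):
    print(n,manip.camera_info(n))
ims=[]
for n in("scene","top"):
    p,d=manip.grab_frame(n); np.save(f"pics/{n}_d.npy",d); np.save(f"pics/{n}_p.npy",p)
    cv2.imwrite(f"pics/{n}0.png",p[...,::-1])
E
```

```text
pics
{'time_s': 0.0, 'q': array([ 1.14470191e+00,  2.91278159e-01, -1.54131605e-01,  1.12668559e+00,
        2.46789932e-05,  1.43153738e+00]), 'qd': array([ 1.54063278e-04, -2.78687470e-04,  8.69829094e-05, -7.11580535e-04,
       -1.20674135e-03,  4.57888485e-04]), 'joint_torque': array([ 9.17714060e-04, -5.37137997e+01,  3.31375694e+01,  1.55478140e-02,
       -1.34415604e-04,  3.69265962e-06]), 'tcp_pos': array([0.14831879, 0.50316065, 0.23073143]), 'orientation': array([ 1.42926567e-01,  9.89733082e-01, -6.20292369e-04, -1.93016215e-04]), 'force': array([ 0.6493435 ,  0.38394897, -0.7697458 ]), 'moment': array([0.04092818, 0.0151823 , 0.01807918]), 'grasp_force': 0.0, 'grip_width': 1.0000486565270092}
scene {'fov_y': 48.1495597517405, 'cx': 319.92794543168, 'cy': 197.5208436922104, 'world_to_cam': array([[ 0.48706043,  0.87329876, -0.01101859, -0.2856047 ],
       [-0.50560793,  0.29223231,  0.81176407,  0.1887379 ],
       [ 0.71213254, -0.38980707,  0.58388157, -1.7159382 ],
       [ 0.        ,  0.        ,  0.        ,  1.        ]])}
top {'fov_y': 50.787228029814536, 'cx': 319.10214664274656, 'cy': 196.59134568275002, 'world_to_cam': array([[ 0.01873308, -0.99941712, -0.02853929,  0.02911731],
       [ 0.98096984,  0.01285505,  0.19373417, -0.52672217],
       [-0.19325437, -0.03162542,  0.98063886, -1.06234362],
       [ 0.        ,  0.        ,  0.        ,  1.        ]])}
wrist {'fov_y': 67.64525196478473, 'cx': 317.15078299301933, 'cy': 204.50580667027387, 'mount': array([[-2.43338019e-04,  9.62055614e-01,  2.72853325e-01,
         6.95368266e-02],
       [ 9.99999870e-01,  1.11896642e-04,  4.97289871e-04,
        -8.89808132e-04],
       [ 4.47889141e-04,  2.72853410e-01, -9.62055516e-01,
        -1.42015904e-01],
       [ 0.00000000e+00,  0.00000000e+00,  0.00000000e+00,
         1.00000000e+00]])}
```

View pics/top0.png

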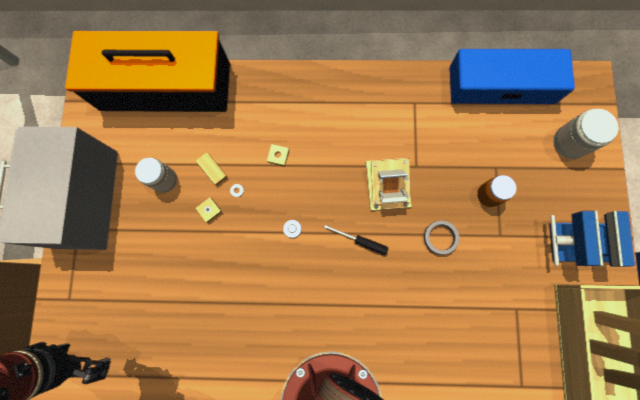

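View pics/scene0.png

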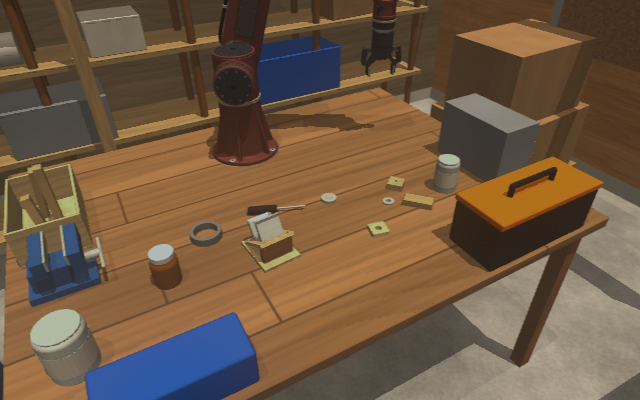

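The top view shows the block at (208,210), the spacer at (278,155), the disc at (292,229), the jig at (390,185), and the driver at about (357,240). The scene view shows the same layout, with the jig's low side facing the robot. The moves give no tilt, so each part will have to swivel between the pads. Next come rough positions.

```bash
cat > h.py <<'E'
import numpy as np,cv2
from scipy.spatial.transform import Rotation as R
from rig import manip
def intr(i): return 200/np.tan(np.radians(i["fov_y"]/2)),i["cx"],i["cy"]
def cam(name,st=None):
    "f,cx,cy, camera centre, cam->world rotation"
    i=manip.camera_info(name)
    if name=="wrist":
        T=np.eye(4);T[:3,:3]=R.from_quat(st["orientation"]).as_matrix();T[:3,3]=st["tcp_pos"]
        M=T@i["mount"]
    else: M=np.linalg.inv(i["world_to_cam"])
    return (*intr(i),M[:3,3],M[:3,:3])
def ray(c,uv):
    f,cx,cy,o,Rm=c
    uv=np.atleast_2d(uv).astype(float)
    d=np.c_[(uv[:,0]-cx)/f,-(uv[:,1]-cy)/f,-np.ones(len(uv))]
    return o,d@Rm.T
def plane(c,uv,z):
    o,d=ray(c,uv); return o+d*((z-o[2])/d[:,2])[:,None]
def proj(c,P):
    f,cx,cy,o,Rm=c; p=(np.atleast_2d(P)-o)@Rm
    return np.c_[cx+f*p[:,0]/-p[:,2],cy-f*p[:,1]/-p[:,2]]
def tri(c1,u1,c2,u2):
    "closest point of two rays, and gap"
    o1,d1=ray(c1,u1);o2,d2=ray(c2,u2);d1,d2=d1[0],d2[0]
    t=np.linalg.lstsq(np.c_[d1,-d2],o2-o1,rcond=None)[0]
    a,b=o1+t[0]*d1,o2+t[1]*d2
    return (a+b)/2,np.linalg.norm(a-b)
def shot(n):
    st=manip.state();p,d=manip.grab_frame("wrist")
    np.savez(f"pics/{n}.npz",p=p,d=d,pos=st["tcp_pos"],q=st["orientation"])
    cv2.imwrite(f"pics/{n}.png",p[...,::-1]); return st,p,d
def load(n):
    z=np.load(f"pics/{n}.npz"); return dict(tcp_pos=z["pos"],orientation=z["q"]),z["p"],z["d"]
def move(target,yaw=None):
    "tool-axis shift (cm) to a world TCP target, turn in deg to bring tool x to yaw (deg)"
    st=manip.state();Rm=R.from_quat(st["orientation"]).as_matrix()
    x=Rm[:,0];y0=np.degrees(np.arctan2(x[1],x[0]))
    print("shift cm",np.round(100*Rm.T@(np.array(target)-st["tcp_pos"]),2),"toolx yaw",round(y0,2))
    if yaw is not None: print("turn",-((yaw-y0+180)%360-180))
E
python3 - <<'E'
from h import *
c=cam("top");d=np.load("pics/top_d.npy")
for n,uv,z in [("block",(208,210),.022),("spacer",(278,155),.012),("disc",(292,229),.012),("jigbase",(390,185),.05),("driver",(357,240),.02),("washer",(237,190),.005),("jar",(497,190),.05),("can",(155,175),.05),("offcut",(211,168),.022)]:
    o,dr=ray(c,uv); print(n,plane(c,uv,z)[0].round(3),"depthpt",(o+dr[0]*d[uv[1],uv[0]]).round(3))
st=manip.state();print(R.from_quat(st["orientation"]).as_matrix().round(3))
E
```

```text
block [0.491 0.34  0.022] depthpt [0.491 0.34  0.024]
spacer [0.651 0.156 0.012] depthpt [ 0.656  0.159 -0.005]
disc [0.444 0.11  0.012] depthpt [0.444 0.11  0.012]
jigbase [ 0.56 -0.15  0.05] depthpt [ 0.56  -0.15   0.051]
driver [ 0.416 -0.065  0.02 ] depthpt [ 0.416 -0.064  0.026]
washer [0.551 0.268 0.005] depthpt [ 0.553  0.27  -0.003]
jar [ 0.55  -0.429  0.05 ] depthpt [ 0.539 -0.409  0.101]
can [0.58  0.483 0.05 ] depthpt [0.564 0.454 0.115]
offcut [0.609 0.34  0.022] depthpt [0.609 0.341 0.02 ]
[[-0.959  0.283 -0.   ]
 [ 0.283  0.959 -0.001]
 [ 0.    -0.001 -1.   ]]
```

>>> drive_tool --rows '[{"tx": -4.2,"ty": -1.7,"tz": 0.3},{"tx": -4.2,"ty": -1.7,"tz": 0.3},{"tx": -4.2,"ty": -1.7,"tz": 0.3},{"tx": -4.2,"ty": -1.7,"tz": 0.3},{"tx": -4.2,"ty": -1.7,"tz": 0.3},{"tx": -4.2,"ty": -1.7,"tz": 0.3},{"tx": -4.2,"ty": -1.7,"tz": 0.3},{"tx": -4.2,"ty": -1.7,"tz": 0.3},{"tx": -4.2,"ty": -1.7,"tz": 0.3},{"tx": -4.2,"ty": -1.7,"tz": 0.3},{}]'

```text
schema error: expected keys tx, ty, tz, turn
```

```bash
python3 - <<'E'
from h import *
st,p,d=shot("w1"); print(st["tcp_pos"].round(4),st["time_s"]); c=cam("wrist",st)
for n,P in dict(block=(.491,.34,.022),spacer=(.651,.156,.012),disc=(.444,.11,.012),jig=(.56,-.15,.05)).items(): print(n,proj(c,P).round(1))
E
```

```text
[0.1483 0.5032 0.2308] 0.1
block [[279.3 420.4]]
spacer [[209.4 504.2]]
disc [[133.3 423.7]]
jig [[  6.3 532.3]]
```

View pics/w1.png

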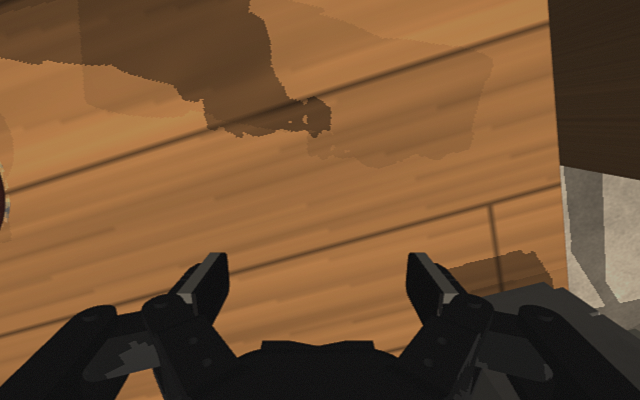

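The only thing in view is bare bench, with the fingertips at about (215,260) and (420,260). Image "up" faces the robot, so I'll view the parts from beyond them.

>>> drive_tool --rows '[{"tx": -4.55,"ty": -1.27,"tz": 0,"turn": 0},{"tx": -4.55,"ty": -1.27,"tz": 0,"turn": 0},{"tx": -4.55,"ty": -1.27,"tz": 0,"turn": 0},{"tx": -4.55,"ty": -1.27,"tz": 0,"turn": 0},{"tx": -4.55,"ty": -1.27,"tz": 0,"turn": 0},{"tx": -4.55,"ty": -1.27,"tz": 0,"turn": 0},{"tx": -4.55,"ty": -1.27,"tz": 0,"turn": 0},{"tx": -4.55,"ty": -1.27,"tz": 0,"turn": 0},{"tx": -4.55,"ty": -1.27,"tz": 0,"turn": 0},{"tx": -4.55,"ty": -1.27,"tz": 0,"turn": 0},{"tx": -4.55,"ty": -1.27,"tz": 0,"turn": 0},{"tx": -4.55,"ty": -1.27,"tz": 0,"turn": 0},{"tx": 0,"ty": 0,"tz": 0,"turn": 0},{"tx": 0,"ty": 0,"tz": 0,"turn": 0}]'

```text
time_s: 1.55
tcp_pos: [0.6294, 0.202, 0.2302]
orientation: [0.144, 0.99, -0.0, -0.001]
force: [-0.1, 0.3, -0.0]
grip_width: 0.999
grasp_force: 0.0
```

```bash
python3 - <<'E'
from h import *
st,p,d=shot("w2"); print(st["tcp_pos"].round(4),st["time_s"],st["qd"].round(3)); c=cam("wrist",st)
for n,P in dict(block=(.491,.34,.022),spacer=(.651,.156,.012),disc=(.444,.11,.012),jig=(.56,-.15,.05)).items(): print(n,proj(c,P).round(1))
E
```

```text
[0.6294 0.202  0.2302] 1.55 [ 0.035 -0.032 -0.029  0.001  0.005  0.004]
block [[407.9  17.4]]
spacer [[287.9 205.7]]
disc [[188.6  41.9]]
jig [[  3.3 214.8]]
```

View pics/w2.png

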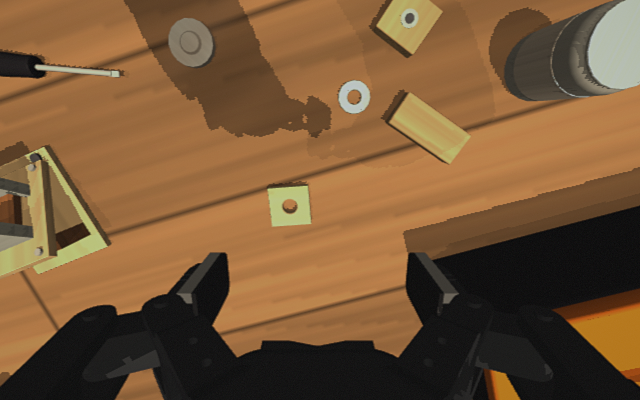

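The picture shows the disc at (191,43), the block at (409,20) cut off at the top edge, the spacer at (290,206), the washer at (354,97) and part of the jig at left. Next I'll look at the jig.

>>> drive_tool --rows '[{"tx": -0.42,"ty": -4.46,"tz": 0,"turn": 0},{"tx": -0.42,"ty": -4.46,"tz": 0,"turn": 0},{"tx": -0.42,"ty": -4.46,"tz": 0,"turn": 0},{"tx": -0.42,"ty": -4.46,"tz": 0,"turn": 0},{"tx": -0.42,"ty": -4.46,"tz": 0,"turn": 0},{"tx": -0.42,"ty": -4.46,"tz": 0,"turn": 0},{"tx": -0.42,"ty": -4.46,"tz": 0,"turn": 0},{"tx": -0.42,"ty": -4.46,"tz": 0,"turn": 0},{"tx": 0,"ty": 0,"tz": 0,"turn": -8.2},{"tx": 0,"ty": 0,"tz": 0,"turn": -8.2},{"tx": 0,"ty": 0,"tz": 0,"turn": 0},{"tx": 0,"ty": 0,"tz": 0,"turn": 0}]'

```text
time_s: 2.8
tcp_pos: [0.5602, -0.1477, 0.2316]
orientation: [0.002, 1.0, 0.0, 0.0]
force: [-0.3, -0.6, -0.3]
grip_width: 1.001
grasp_force: 0.0
```

```bash
python3 - <<'E'
from h import *
st,p,d=shot("w3"); print(st["tcp_pos"].round(4),st["time_s"],st["qd"].round(3))
cv2.imwrite("pics/w3c.png",cv2.resize(p[20:280,180:460,::-1],None,fx=2.15,fy=2.15,interpolation=cv2.INTER_CUBIC))
E
```

```text
[ 0.5602 -0.1477  0.2316] 2.8 [ 0.001  0.006  0.005 -0.001 -0.001  0.001]
```

View pics/w3c.png

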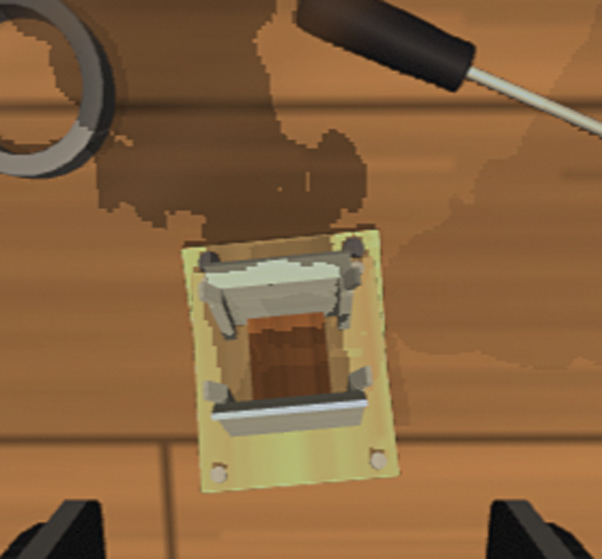

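The jig is turned only about 4°. The brown pocket floor lies at crop (250–330, 315–400), the +x wall's rim runs (215,411)–(365,399), and the low wall is at y≈265–300. I'll take a second view from 5 cm nearer the robot.

>>> drive_tool --rows '[{"tx": 3,"ty": 0,"tz": 0,"turn": 0},{"tx": 3,"ty": 0,"tz": 0,"turn": 0},{"tx": 0,"ty": 0,"tz": 0,"turn": 0},{"tx": 0,"ty": 0,"tz": 0,"turn": 0}]'

```text
time_s: 3.25
tcp_pos: [0.5005, -0.1484, 0.2318]
orientation: [0.001, 1.0, -0.0, 0.0]
force: [0.9, -0.4, 0.2]
grip_width: 0.999
grasp_force: 0.0
```

```bash
cat > cloud.py <<'E'
from h import *
def cloud(n):
    st,p,d=load(n);c=cam("wrist",st)
    v,u=np.mgrid[0:400,0:640]
    o,r=ray(c,np.c_[u.ravel(),v.ravel()])
    return (o+r*d.ravel()[:,None]).reshape(400,640,3),p,d
E
python3 - <<'E'
from h import *
st,p,d=shot("w4"); print(st["tcp_pos"].round(4),st["time_s"],st["qd"].round(3))
cv2.imwrite("pics/w4c.png",cv2.resize(p[80:340,180:460,::-1],None,fx=2.15,fy=2.15,interpolation=cv2.INTER_CUBIC))
from cloud import *
for n in("w3","w4"):
    P,p,d=cloud(n)
    bench=P[(d>0)&(np.abs(P[...,2])<.006)&(np.abs(P[...,0]-.55)<.12)&(np.abs(P[...,1]+.15)<.15)]
    print(n,"bench z",bench[:,2].mean(),bench[:,2].std())
    hsv=cv2.cvtColor(p,cv2.COLOR_RGB2HSV)
    m=(d>0)&(abs(P[...,0]-.56)<.1)&(abs(P[...,1]+.15)<.08)&(P[...,2]>.004)&(P[...,2]<.017)
    q=P[m][:,:2].astype(np.float32); print(len(q),"base rect",cv2.minAreaRect(q),P[m][:,2].mean())
E
```

```text
[ 0.5005 -0.1484  0.2318] 3.25 [ 0.007  0.023  0.031 -0.003  0.002 -0.01 ]
w3 bench z -0.0005862463349420753 0.0008045818350243912
985 base rect ((0.5373468399047852, -0.1538984775543213), (0.06992481648921967, 0.1104411631822586), 5.1877031326293945) 0.00980778488187983
w4 bench z -0.0006274022234968204 0.0007991249167797262
1270 base rect ((0.5472232699394226, -0.15285274386405945), (0.09054416418075562, 0.10994111001491547), 5.198601245880127) 0.00967078039594907
```

View pics/w4c.png

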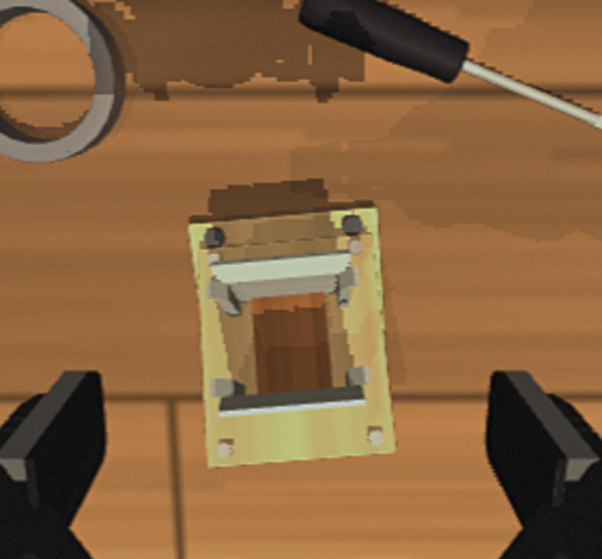

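```bash
python3 - <<'E'
from cloud import *
yaw=np.radians(5.19)
for n in("w3","w4"):
    P,p,d=cloud(n); hsv=cv2.cvtColor(p,cv2.COLOR_RGB2HSV)
    Q=P[(d>0)&(abs(P[...,0]-.56)<.1)&(abs(P[...,1]+.153)<.08)&(P[...,2]>.02)&(P[...,2]<.14)]
    C=np.array([.545,-.153,0]);Z=R.from_euler("z",yaw)
    J=(Q-C)@Z.as_matrix()      # jig-aligned
    # pad/plate plane: initial guess tilt
    S=J@R.from_euler("y",-30,degrees=True).as_matrix()
    h,e=np.histogram(S[:,2],bins=np.arange(.0,.13,.002)); print(n,[(round(a,3),int(b)) for a,b in zip(e,h) if b>15])
    # floor pad: plane fit near height
    z0=(56e-3-0)
    # x,y spread by slice of S z
    for lo in np.arange(.02,.12,.01):
        s=S[(S[:,2]>lo)&(S[:,2]<lo+.01)]
        if len(s)>10: print(round(lo,3),len(s),"x",np.percentile(s[:,0],[1,50,99]).round(4),"y",np.percentile(s[:,1],[1,50,99]).round(4))
    np.save(f"pics/S_{n}.npy",S)
E
```

```text
w3 [(np.float64(0.022), 17), (np.float64(0.024), 21), (np.float64(0.026), 20), (np.float64(0.028), 1339), (np.float64(0.03), 3112), (np.float64(0.032), 184), (np.float64(0.034), 61), (np.float64(0.036), 438), (np.float64(0.038), 1024), (np.float64(0.04), 76), (np.float64(0.042), 67), (np.float64(0.044), 71), (np.float64(0.046), 67), (np.float64(0.048), 67), (np.float64(0.05), 80), (np.float64(0.052), 67), (np.float64(0.054), 81), (np.float64(0.056), 70), (np.float64(0.058), 78), (np.float64(0.06), 84), (np.float64(0.062), 76), (np.float64(0.064), 82), (np.float64(0.066), 91), (np.float64(0.068), 84), (np.float64(0.07), 85), (np.float64(0.072), 69), (np.float64(0.074), 62), (np.float64(0.076), 73), (np.float64(0.078), 210), (np.float64(0.08), 256), (np.float64(0.082), 280), (np.float64(0.084), 303), (np.float64(0.086), 537), (np.float64(0.088), 177)]
0.02 1404 x [-0.005   0.0781  0.1035] y [-0.0499  0.0039  0.0495]
0.03 4819 x [-0.0084  0.0509  0.1025] y [-0.0489  0.001   0.0487]
0.04 348 x [0.0159 0.019  0.0767] y [-0.0323 -0.0009  0.0318]
0.05 376 x [0.0159 0.0177 0.0767] y [-0.0326
[... 734 characters left out ...]
5), (np.float64(0.07), 25), (np.float64(0.072), 38), (np.float64(0.074), 28), (np.float64(0.076), 43), (np.float64(0.078), 189), (np.float64(0.08), 248), (np.float64(0.082), 251), (np.float64(0.084), 270), (np.float64(0.086), 512), (np.float64(0.088), 156)]
0.02 1376 x [-0.01    0.074   0.1031] y [-0.0499  0.0068  0.0496]
0.03 4808 x [-0.0119  0.0504  0.102 ] y [-0.0489  0.0012  0.0486]
0.04 147 x [0.0161 0.0165 0.0678] y [-0.0313 -0.0014  0.031 ]
0.05 126 x [0.0161 0.0164 0.0673] y [-0.0322 -0.0025  0.0315]
0.06 151 x [0.016  0.0164 0.0685] y [-0.0324 -0.0026  0.032 ]
0.07 323 x [0.0145 0.0165 0.0716] y [-0.0319 -0.0036  0.0313]
0.08 1437 x [0.0074 0.0242 0.0794] y [-0.0357 -0.0005  0.0351]
```

>>> drive_tool --rows '[{"tx": -0.27,"ty": 4.35,"tz": 0.45,"turn": 0},{"tx": -0.27,"ty": 4.35,"tz": 0.45,"turn": 0},{"tx": -0.27,"ty": 4.35,"tz": 0.45,"turn": 0},{"tx": -0.27,"ty": 4.35,"tz": 0.45,"turn": 0},{"tx": -0.27,"ty": 4.35,"tz": 0.45,"turn": 0},{"tx": -0.27,"ty": 4.35,"tz": 0.45,"turn": 0},{"tx": -0.27,"ty": 4.35,"tz": 0.45,"turn": 0},{"tx": -0.27,"ty": 4.35,"tz": 0.45,"turn": 0},{"tx": -0.27,"ty": 4.35,"tz": 0.45,"turn": 0},{"tx": -0.27,"ty": 4.35,"tz": 0.45,"turn": 0},{"tx": -0.27,"ty": 4.35,"tz": 0.45,"turn": 0},{"tx": 0,"ty": 0,"tz": 0,"turn": 0},{"tx": 0,"ty": 0,"tz": 0,"turn": 0}]'

```text
time_s: 4.6
tcp_pos: [0.5302, 0.3311, 0.1809]
orientation: [-0.001, 1.0, -0.0, -0.0]
force: [0.4, -1.7, -0.4]
grip_width: 1.0
grasp_force: 0.0
```

```bash
cat > parts.py <<'E'
from cloud import *
def part(n,xy,r=.045):
    P,p,d=cloud(n)
    near=(d>0)&(np.hypot(P[...,0]-xy[0],P[...,1]-xy[1])<r)&(P[...,2]>.005)
    z=np.median(P[near][:,2]); m=near&(abs(P[...,2]-z)<.0025)
    cs,_=cv2.findContours(m.astype(np.uint8),cv2.RETR_EXTERNAL,cv2.CHAIN_APPROX_NONE)
    k=max(cs,key=cv2.contourArea)[:,0,:]
    st,_,_=load(n); W=plane(cam("wrist",st),k,z)[:,:2].astype(np.float32)
    r=cv2.minAreaRect(W); mm=cv2.moments(W.reshape(-1,1,2)); 
    print(n,"top z",z.round(4),"rect c",np.round(r[0],4),"size",np.round(r[1],4),"ang",round(r[2],2),"centroid",round(mm["m10"]/mm["m00"],4),round(mm["m01"]/mm["m00"],4))
    return np.array([mm["m10"]/mm["m00"],mm["m01"]/mm["m00"],z]),k.mean(0)
E
python3 - <<'E'
from parts import *
st,p,d=shot("w5"); print(st["tcp_pos"].round(4),st["time_s"],st["qd"].round(3))
part("w5",(.491,.34));part("w2",(.651,.156));part("w2",(.444,.11))
for xy in((.651,.156),(.444,.11)):
    try: part("w5",xy)
    except Exception as e: print(e)
# two-view height check with the top camera: centroid of colour-consistent blob seen by top depth
c=cam("top");dt=np.load("pics/top_d.npy");v,u=np.mgrid[0:400,0:640];o,r=ray(c,np.c_[u.ravel(),v.ravel()]);T=(o+r*dt.ravel()[:,None]).reshape(400,640,3)
tp=np.load("pics/top_p.npy").astype(int)
for nm,n,xy in(("block","w5",(.491,.34)),("spacer","w2",(.651,.156)),("disc","w2",(.444,.11))):
    w=part(n,xy)[0]; m=(dt>0)&(np.hypot(T[...,0]-xy[0],T[...,1]-xy[1])<.05)
    bg=np.median(tp[m],0); mk=m&(np.abs(tp-bg).sum(-1)>90)
    cs,_=cv2.findContours(mk.astype(np.uint8),cv2.RETR_EXTERNAL,cv2.CHAIN_APPROX_NONE);k=max(cs,key=cv2.contourArea);q=cv2.moments(k)
    uv=(q["m10"]/q["m00"],q["m01"]/q["m00"])
    stw,_,_=load(n);cw=cam("wrist",stw)
    print(nm,"top uv",np.round(uv,1),"area",cv2.contourArea(k),"tri",[np.round(x,4) for x in tri(c,uv,cw,proj(cw,w)[0])])
E
```

```text
[0.5302 0.3311 0.1809] 4.6 [-0.039 -0.027 -0.026  0.    -0.003 -0.01 ]
w5 top z 0.2649 rect c [0.519  0.3311] size [0.0062 0.034 ] ang 0.09 centroid 0.5188 0.3304
w2 top z 0.2947 rect c [0.6149 0.1459] size [0.0136 0.0214] ang 80.86 centroid 0.6143 0.1476
w2 top z 0.0097 rect c [0.4445 0.1115] size [0.0484 0.0474] ang 29.1 centroid 0.4443 0.1116
w5 top z 0.0112 rect c [0.6473 0.1531] size [0.0391 0.0468] ang 77.57 centroid 0.6401 0.1487
w5 top z 0.0097 rect c [0.4439 0.1121] size [0.0485 0.0485] ang 39.65 centroid 0.444 0.112
w5 top z 0.2649 rect c [0.519  0.3311] size [0.0062 0.034 ] ang 0.09 centroid 0.5188 0.3304
block top uv [209.2 210.9] area 365.5 tri [array([0.4595, 0.2942, 0.2985]), np.float64(0.0808)]
w2 top z 0.2947 rect c [0.6149 0.1459] size [0.0136 0.0214] ang 80.86 centroid 0.6143 0.1476
spacer top uv [277.4 156.3] area 373.0 tri [array([0.5957, 0.1309, 0.2774]), np.float64(0.0545)]
w2 top z 0.0097 rect c [0.4445 0.1115] size [0.0484 0.0474] ang 29.1 centroid 0.4443 0.1116
disc top uv [292.2 228.7] area 258.5 tri [array([0.4445, 0.1108, 0.0087]), np.float64(0.0014)]
```

Gripper pixels got in; cap the height.

```bash
sed -i 's/&(P\[...,2\]>.005)/\&(P[...,2]>.005)\&(P[...,2]<.04)/' parts.py; python3 - <<'E'
from parts import *
c=cam("top")
for nm,n,xy,uv in(("block","w5",(.491,.34),(209.2,210.9)),("spacer","w2",(.651,.156),(277.4,156.3)),("disc","w5",(.444,.11),(292.2,228.7))):
    w=part(n,xy)[0];stw,_,_=load(n);cw=cam("wrist",stw)
    print(nm,"tri",[np.round(x,4) for x in tri(c,uv,cw,proj(cw,w)[0])])
E
```

```text
w5 top z 0.0214 rect c [0.4914 0.3414] size [0.0497 0.0497] ang 39.48 centroid 0.4914 0.3414
block tri [array([0.4925, 0.3423, 0.0028]), np.float64(0.0018)]
w2 top z 0.0114 rect c [0.6517 0.1581] size [0.0502 0.0506] ang 77.64 centroid 0.6517 0.158
spacer tri [array([0.6504, 0.158 , 0.0093]), np.float64(0.0038)]
w5 top z 0.0097 rect c [0.4439 0.1121] size [0.0485 0.0485] ang 39.65 centroid 0.444 0.112
disc tri [array([0.4445, 0.1105, 0.0078]), np.float64(0.0012)]
```

Block measured: centre (0.4914, 0.3414), 39.5°, top at about 22 mm. Pocket origin is about (0.5635, −0.1516, 0.0555), yaw 5.2°. Going to the block, I'll grip 7 mm towards its low side and near the top, so it can swivel and the fingers clear the corner returns.

>>> drive_tool --rows '[{"tx": 4.4,"ty": 0.6,"tz": 0,"turn": 0},{"tx": 0,"ty": 0,"tz": 3,"turn": -7.9},{"tx": 0,"ty": 0,"tz": 3,"turn": -7.9},{"tx": 0,"ty": 0,"tz": 3,"turn": -7.9},{"tx": 0,"ty": 0,"tz": 3,"turn": -7.9},{"tx": 0,"ty": 0,"tz": 3,"turn": -7.9},{"tx": 0,"ty": 0,"tz": 0,"turn": 0},{"tx": 0,"ty": 0,"tz": 0,"turn": 0},{"tx": 0,"ty": 0,"tz": 0,"turn": 0}]'

```text
time_s: 5.55
tcp_pos: [0.4877, 0.3359, 0.0337]
orientation: [-0.336, 0.942, 0.0, 0.001]
force: [0.7, -0.2, 0.0]
grip_width: 0.998
grasp_force: 0.0
```

```bash
python3 -c "
from h import *
print(manip.state()['tcp_pos'],manip.state()['time_s']);move((.4860,.3369,.0105),219.48)"
```

```text
[0.48774565 0.33590529 0.0336775 ] 5.55
shift cm [0.08 0.19 2.32] toolx yaw -140.76
turn -0.23771375295382313
```

>>> drive_tool --rows '[{"tx": 0.08,"ty": 0.19,"tz": 1.2,"turn": -0.2},{"tx": 0,"ty": 0,"tz": 1.1,"turn": 0},{"tx": 0,"ty": 0,"tz": 0,"turn": 0},{"tx": 0,"ty": 0,"tz": 0,"turn": 0}]'

```text
time_s: 5.95
tcp_pos: [0.4842, 0.3366, 0.0084]
orientation: [-0.339, 0.941, -0.0, -0.0]
force: [0.5, 0.3, 0.1]
grip_width: 0.999
grasp_force: 0.0
```

>>> drive_tool --rows '[{"tx": 0,"ty": 0,"tz": 0,"turn": 0},{"tx": 0,"ty": 0,"tz": 0,"turn": 0},{"tx": 0,"ty": 0,"tz": 0,"turn": 0},{"tx": 0,"ty": 0,"tz": 0,"turn": 0},{"tx": 0,"ty": 0,"tz": 0,"turn": 0},{"tx": 0,"ty": 0,"tz": 0,"turn": 0},{"tx": 0,"ty": 0,"tz": 0,"turn": 0}]' --fingers 1 --newtons 25

```text
time_s: 6.65
tcp_pos: [0.4848, 0.3369, 0.0092]
orientation: [-0.339, 0.941, 0.0, 0.0]
force: [-0.8, -0.7, 5.4]
grip_width: 0.576
grasp_force: 26.5
```

Gripped at about 50 mm, but a little deep and off centre for the finger gap. I'll regrip 2.5 mm higher.

>>> drive_tool --rows '[{"tx": 0,"ty": 0,"tz": 0,"turn": 0},{"tx": 0,"ty": 0,"tz": 0,"turn": 0},{"tx": -0.1,"ty": 0,"tz": -0.25,"turn": 0},{"tx": 0,"ty": 0,"tz": 0,"turn": 0}]' --fingers 0.2

```text
time_s: 7.05
tcp_pos: [0.4854, 0.3374, 0.0114]
orientation: [-0.339, 0.941, -0.0, 0.0]
force: [-0.2, 0.2, -0.1]
grip_width: 0.576
grasp_force: 26.1
```

>>> drive_tool --rows '[{"tx": 0,"ty": 0,"tz": 0,"turn": 0},{"tx": 0,"ty": 0,"tz": 0,"turn": 0},{"tx": 0,"ty": 0,"tz": 0,"turn": 0},{"tx": 0,"ty": 0,"tz": 0,"turn": 0},{"tx": 0,"ty": 0,"tz": 0,"turn": 0}]' --fingers 1 --newtons 25

```text
time_s: 7.55
tcp_pos: [0.4853, 0.3373, 0.0113]
orientation: [-0.339, 0.941, -0.0, -0.0]
force: [-0.8, -0.5, -0.7]
grip_width: 0.576
grasp_force: 26.1
```

>>> drive_tool --rows '[{"tx": 0.1,"ty": 0,"tz": 0.25,"turn": 0},{"tx": 0,"ty": 0,"tz": 0,"turn": 0}]'

```text
time_s: 7.75
tcp_pos: [0.4849, 0.3369, 0.0092]
orientation: [-0.339, 0.941, 0.0, 0.001]
force: [0.3, 0.3, 3.7]
grip_width: 0.574
grasp_force: 26.6
```

>>> drive_tool --rows '[{"tx": 0,"ty": 0,"tz": 0,"turn": 0},{"tx": 0,"ty": 0,"tz": 0,"turn": 0},{"tx": 0,"ty": 0,"tz": 0,"turn": 0},{"tx": -0.1,"ty": 0,"tz": -0.25,"turn": 0},{"tx": 0,"ty": 0,"tz": 0,"turn": 0}]' --fingers -0.4

```text
time_s: 8.25
tcp_pos: [0.4856, 0.3375, 0.0116]
orientation: [-0.339, 0.941, 0.0, 0.0]
force: [-0.3, -0.3, 0.2]
grip_width: 0.698
grasp_force: 0.0
```

>>> drive_tool --rows '[{"tx": 0,"ty": 0,"tz": 0,"turn": 0},{"tx": 0,"ty": 0,"tz": 0,"turn": 0},{"tx": 0,"ty": 0,"tz": 0,"turn": 0},{"tx": 0,"ty": 0,"tz": 0,"turn": 0},{"tx": 0,"ty": 0,"tz": 0,"turn": 0}]' --fingers 1 --newtons 25

```text
time_s: 8.75
tcp_pos: [0.4855, 0.3374, 0.0116]
orientation: [-0.339, 0.941, 0.0, 0.0]
force: [-0.5, -0.4, 5.7]
grip_width: 0.578
grasp_force: 26.2
```

>>> drive_tool --rows '[{"tx": 0,"ty": 0,"tz": -2.4,"turn": 0},{"tx": 0,"ty": 0,"tz": -4,"turn": 0},{"tx": 0,"ty": 0,"tz": -4,"turn": 0},{"tx": 0,"ty": 0,"tz": -4,"turn": 0},{"tx": 0,"ty": 0,"tz": 0,"turn": 0}]'

```text
time_s: 9.25
tcp_pos: [0.488, 0.3388, 0.1605]
orientation: [-0.339, 0.941, 0.001, 0.004]
force: [1.2, 1.1, -0.8]
grip_width: 0.58
grasp_force: 26.7
```

```bash
python3 - <<'E'
from h import *
st,p,d=shot("w6"); print(st["tcp_pos"],st["time_s"],st["grip_width"])
from cloud import *
P,p,d=cloud("w6"); Rm=R.from_quat(st["orientation"]).as_matrix(); T=(P-st["tcp_pos"])@Rm  # tool coords
m=(d>0)&(abs(T[...,2])<.03)&(abs(T[...,1])<.06)&(abs(T[...,0])<.05)
print("n",m.sum())
for lo in np.arange(-.05,.05,.005):
    s=T[m&(T[...,1]>=lo)&(T[...,1]<lo+.005)]
    if len(s)>5: print(round(lo,3),len(s),"tx",np.percentile(s[:,0],[2,50,98]).round(4),"tz",np.percentile(s[:,2],[2,50,98]).round(4))
cv2.imwrite("pics/w6c.png",cv2.resize(p[150:350,170:470,::-1],None,fx=2.2,fy=2.2,interpolation=cv2.INTER_CUBIC))
move((.5635-.0216,-.1516-.002,.15),185.19)
E
```

```text
[0.48800713 0.33883372 0.16049879] 9.25 0.579620176656412
n 11982
-0.04 161 tx [0.0073 0.0079 0.0086] tz [-0.0296 -0.021  -0.0095]
-0.035 136 tx [0.0076 0.0086 0.0122] tz [-0.0296 -0.0204 -0.008 ]
-0.03 257 tx [-0.0087  0.012   0.0125] tz [-0.0297 -0.0194 -0.0076]
-0.025 1367 tx [-0.0298 -0.      0.0178] tz [-0.0289 -0.0099  0.0059]
-0.02 1029 tx [-0.0302 -0.0012  0.0179] tz [-0.0108 -0.0096  0.0077]
-0.015 1034 tx [-0.0303 -0.0014  0.0179] tz [-0.0108 -0.0096  0.008 ]
-0.01 1022 tx [-0.0302 -0.0012  0.0178] tz [-0.011  -0.0097  0.0074]
-0.005 1000 tx [-0.0302 -0.0019  0.0178] tz [-0.0112 -0.0098  0.0065]
-0.0 1047 tx [-0.0301 -0.0012  0.0177] tz [-0.0112 -0.0098  0.0065]
0.005 1027 tx [-0.0303 -0.0018  0.0178] tz [-0.011  -0.0097  0.0066]
0.01 1020 tx [-0.0302 -0.0015  0.0178] tz [-0.0109 -0.0097  0.0064]
0.015 1015 tx [-0.0303 -0.0017  0.0177] tz [-0.0108 -0.0096  0.0064]
0.02 1336 tx [-0.0296  0.0003  0.0176] tz [-0.029  -0.01    0.0056]
0.025 245 tx [0.0114 0.0119 0.0125] tz [-0.0296 -0.0194 -0.0073]
0.03 142 tx [0.0075 0.0081 0.0123] tz [-0.0297 -0.0201 -0.0082]
0.035 144 tx [0.0073 0.0079 0.0084] tz [-0.0296 -0.0207 -0.0093]
shift cm [ 27.15 -41.37   0.69] toolx yaw -140.33
turn 34.47859006076021
```

View pics/w6c.png

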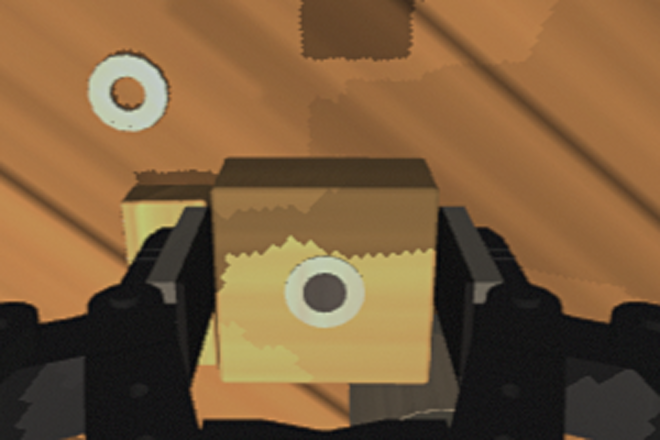

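The block is held level between the fingertips, and its top sits about 3 mm above the tips' ends. In the crop its insert is at (325,292) and the block spans x 215–435. Now carry it over the jig, then swivel it on the high wall's rim.

>>> drive_tool --rows '[{"tx": 2.47,"ty": -3.76,"tz": 0.06,"turn": 0},{"tx": 2.47,"ty": -3.76,"tz": 0.06,"turn": 0},{"tx": 2.47,"ty": -3.76,"tz": 0.06,"turn": 0},{"tx": 2.47,"ty": -3.76,"tz": 0.06,"turn": 0},{"tx": 2.47,"ty": -3.76,"tz": 0.06,"turn": 0},{"tx": 2.47,"ty": -3.76,"tz": 0.06,"turn": 0},{"tx": 2.47,"ty": -3.76,"tz": 0.06,"turn": 0},{"tx": 2.47,"ty": -3.76,"tz": 0.06,"turn": 0},{"tx": 2.47,"ty": -3.76,"tz": 0.06,"turn": 0},{"tx": 2.47,"ty": -3.76,"tz": 0.06,"turn": 0},{"tx": 2.47,"ty": -3.76,"tz": 0.06,"turn": 0},{"tx": 0,"ty": 0,"tz": 0,"turn": 6.9},{"tx": 0,"ty": 0,"tz": 0,"turn": 6.9},{"tx": 0,"ty": 0,"tz": 0,"turn": 6.9},{"tx": 0,"ty": 0,"tz": 0,"turn": 6.9},{"tx": 0,"ty": 0,"tz": 0,"turn": 6.9},{"tx": 0,"ty": 0,"tz": 0,"turn": 0},{"tx": 0,"ty": 0,"tz": 0,"turn": 0},{"tx": 0,"ty": 0,"tz": 0,"turn": 0}]'

```text
time_s: 11.2
tcp_pos: [0.5398, -0.1543, 0.1481]
orientation: [-0.046, 0.999, 0.0, -0.0]
force: [-0.6, 1.2, -1.0]
grip_width: 0.577
grasp_force: 26.7
```

```bash
cat >> h.py <<'E'
O=np.array([.5635,-.1516,.0555]);YAW=5.19
Zj=R.from_euler("z",YAW,degrees=True).as_matrix()
def jig(h,z,y=0): return O+Zj@np.array([h,y,0])+np.array([0,0,z-O[2]])   # h: level along jig x, z: world height
def pk(x,z,y=0): # pocket coordinates -> world
    return O+Zj@np.array([x*np.cos(np.pi/6)-z*.5,y,x*.5+z*np.cos(np.pi/6)])
def now(): s=manip.state();print("t",s["time_s"],"tcp",s["tcp_pos"].round(4),"f",s["force"].round(1),"grip",round(float(s["grip_width"]),3),round(float(s["grasp_force"]),1))
E
python3 -c "
from h import *
now();move(jig(-.021,.132),185.19)"
```

```text
t 11.2 tcp [ 0.5398 -0.1543  0.1481] f [-0.6  1.2 -1. ] grip 0.577 26.7
shift cm [-0.28  0.06  1.61] toolx yaw -174.68
turn 0.13353518902238193
```

>>> drive_tool --rows '[{"tx": -0.28,"ty": 0.06,"tz": 1.0,"turn": 0.1},{"tx": 0,"ty": 0,"tz": 0.6,"turn": 0},{"tx": 0,"ty": 0,"tz": 0.25,"turn": 0},{"tx": 0,"ty": 0,"tz": 0.25,"turn": 0},{"tx": 0,"ty": 0,"tz": 0.25,"turn": 0}]'

```text
time_s: 11.7
tcp_pos: [0.5425, -0.1537, 0.1255]
orientation: [-0.044, 0.999, -0.0, -0.0]
force: [-6.4, 0.8, 11.6]
grip_width: 0.575
grasp_force: 28.4
```

>>> drive_tool --rows '[{"tx": 0,"ty": 0,"tz": 0.25,"turn": 0},{"tx": 0,"ty": 0,"tz": 0.25,"turn": 0},{"tx": 0,"ty": 0,"tz": 0.2,"turn": 0},{"tx": 0,"ty": 0,"tz": 0,"turn": 0}]'

```text
time_s: 12.1
tcp_pos: [0.542, -0.1538, 0.1189]
orientation: [-0.044, 0.999, -0.0, -0.001]
force: [-7.4, 0.6, 10.3]
grip_width: 0.576
grasp_force: 32.1
```

```bash
cat > held.py <<'E'
from cloud import *
def held(n,tz=(-.03,.03),half=.02):
    "tilt of the held part's top face, in tool x-z"
    st,p,d=shot(n); now(); P,p,d=cloud(n); T=(P-st["tcp_pos"])@R.from_quat(st["orientation"]).as_matrix()
    m=(d>0)&(T[...,2]>tz[0])&(T[...,2]<tz[1])&(abs(T[...,1])<half)&(abs(T[...,0])<.045)
    for lo in np.arange(-.045,.045,.005):
        s=T[m&(T[...,0]>=lo)&(T[...,0]<lo+.005)]
        if len(s)>8: print("tx",round(lo+.0025,4),len(s),"tz",np.percentile(s[:,2],[5,50,95]).round(4))
    b=np.linspace(-.03,.03,25);pts=[]
    return T,m
E
python3 -c "
from held import *
held('w7')"
```

```text
t 12.15 tcp [ 0.542  -0.1538  0.119 ] f [-8.  -0.  10.2] grip 0.574 32.0
tx -0.0275 632 tz [-0.0194 -0.0185 -0.0175]
tx -0.0225 830 tz [-0.0188 -0.0177 -0.0166]
tx -0.0175 851 tz [-0.0177 -0.0165 -0.0155]
tx -0.0125 856 tz [-0.0168 -0.0156 -0.0144]
tx -0.0075 847 tz [-0.0159 -0.0146 -0.0134]
tx -0.0025 871 tz [-0.0148 -0.0136 -0.0123]
tx 0.0025 889 tz [-0.0136 -0.0124 -0.0112]
tx 0.0075 866 tz [-0.0124 -0.0112 -0.0101]
tx 0.0125 898 tz [-0.0114 -0.0102 -0.0089]
tx 0.0175 1286 tz [-0.0101 -0.0084  0.0105]
```

Tilted 12° so far, with the block sliding up a little in the pads. I'll pull back while descending so the rim doesn't rub.

>>> drive_tool --rows '[{"tx": 0.12,"ty": 0,"tz": 0.16,"turn": 0},{"tx": 0.12,"ty": 0,"tz": 0.16,"turn": 0},{"tx": 0.12,"ty": 0,"tz": 0.16,"turn": 0},{"tx": 0.12,"ty": 0,"tz": 0.16,"turn": 0},{"tx": 0.1,"ty": 0,"tz": 0.16,"turn": 0},{"tx": 0.1,"ty": 0,"tz": 0.16,"turn": 0},{"tx": 0,"ty": 0,"tz": 0,"turn": 0}]'

```text
time_s: 12.85
tcp_pos: [0.5372, -0.1547, 0.1098]
orientation: [-0.044, 0.999, -0.001, 0.001]
force: [-1.3, 1.0, 8.1]
grip_width: 0.576
grasp_force: 33.9
```

```bash
python3 -c "
from held import *
held('w8')"
```

```text
t 12.9 tcp [ 0.5372 -0.1546  0.1098] f [-1.   0.2  7.7] grip 0.577 33.9
tx -0.0275 427 tz [-0.0278 -0.0268 -0.0257]
tx -0.0225 1087 tz [-0.027  -0.0254 -0.0237]
tx -0.0175 1086 tz [-0.0245 -0.0229 -0.0212]
tx -0.0125 1046 tz [-0.0222 -0.0205 -0.019 ]
tx -0.0075 1038 tz [-0.0199 -0.0182 -0.0165]
tx -0.0025 1039 tz [-0.0175 -0.0157 -0.014 ]
tx 0.0025 1002 tz [-0.0148 -0.013  -0.0114]
tx 0.0075 975 tz [-0.0123 -0.0106 -0.009 ]
tx 0.0125 960 tz [-0.0098 -0.0082 -0.0064]
tx 0.0175 471 tz [-0.0075 -0.0063 -0.005 ]
tx 0.0225 58 tz [0.0292 0.0296 0.03  ]
tx 0.0275 393 tz [0.0278 0.0291 0.0299]
```

>>> drive_tool --rows '[{"tx": 0.1,"ty": 0,"tz": 0.16,"turn": 0},{"tx": 0.08,"ty": 0,"tz": 0.14,"turn": 0},{"tx": 0,"ty": 0,"tz": 0,"turn": 0},{"tx": 0,"ty": 0,"tz": -0.4,"turn": 0},{"tx": 0,"ty": 0,"tz": -0.4,"turn": 0},{"tx": 0,"ty": 0,"tz": 0,"turn": 0}]'

```text
time_s: 13.5
tcp_pos: [0.5347, -0.1545, 0.1142]
orientation: [-0.044, 0.999, -0.0, 0.0]
force: [-0.2, -0.2, -0.6]
grip_width: 0.572
grasp_force: 33.3
```

```bash
cat >> held.py <<'E'
def top(n,tz=(-.035,.0),half=.018):
    "line fit of the top face in tool x-z and its x extent along the face"
    st,p,d=shot(n); now(); P,p,d=cloud(n); T=(P-st["tcp_pos"])@R.from_quat(st["orientation"]).as_matrix()
    m=(d>0)&(T[...,2]>tz[0])&(T[...,2]<tz[1])&(abs(T[...,1])<half)&(abs(T[...,0])<.045)
    s=T[m]; k=np.ones(len(s),bool)
    for tol in(.01,.004,.0015,.001,.001):
        a=np.polyfit(s[k,0],s[k,2],1); k=abs(s[:,2]-np.polyval(a,s[:,0]))<tol
    print("tilt",np.degrees(np.arctan(a[0])).round(2),"tz at tx=0",a[1].round(4),"tx range",np.percentile(s[k,0],[.3,99.7]).round(4),"n",k.sum())
    return a
E
python3 -c "
from held import *
top('w9')"
```

```text
t 13.55 tcp [ 0.5345 -0.1544  0.1138] f [ 0.4 -0.2 -0.4] grip 0.576 33.3
tilt 28.77 tz at tx=0 -0.0145 tx range [-0.0265  0.0166] n 6663
```

```bash
python3 -c "
from h import *
now()
off=np.array([-.005,0,-.01725])
for g in(.052,.012,.0015):
    t=pk(.0009,.022+g)+Zj@off; print(g,t.round(4)); move(t,185.19)"
```

```text
t 13.55 tcp [ 0.5345 -0.1544  0.1138] f [ 0.4 -0.2 -0.4] grip 0.576 33.3
0.052 [ 0.5224 -0.1553  0.1028]
shift cm [1.21 0.02 1.1 ] toolx yaw -174.93
turn -0.12025845368202681
0.012 [ 0.5424 -0.1535  0.0681]
shift cm [-0.79  0.02  4.57] toolx yaw -174.93
turn -0.12025845368202681
0.0015 [ 0.5476 -0.153   0.0591]
shift cm [-1.32  0.02  5.48] toolx yaw -174.93
turn -0.12025845368202681
```

>>> drive_tool --rows '[{"tx": 1.2,"ty": 0,"tz": 0,"turn": -0.1},{"tx": 0,"ty": 0,"tz": 1.1,"turn": 0},{"tx": 0,"ty": 0,"tz": 0,"turn": 0},{"tx": 0,"ty": 0,"tz": 0,"turn": 0}]' --newtons 40

```text
time_s: 13.95
tcp_pos: [0.5223, -0.1553, 0.102]
orientation: [-0.045, 0.999, 0.0, -0.0]
force: [-0.6, -0.2, -0.3]
grip_width: 0.571
grasp_force: 45.6
```

```bash
python3 -c "
from held import *
top('w10')
off=np.array([-.005,0,-.01725])
for g in(.045,.012,):
    t=pk(.0009,.022+g)+Zj@off; move(t,185.19)"
```

```text
t 14.0 tcp [ 0.5226 -0.1554  0.1023] f [0.3 0.2 0.2] grip 0.571 45.6
tilt 28.94 tz at tx=0 -0.0144 tx range [-0.0264  0.0166] n 6689
shift cm [-0.34  0.01  0.56] toolx yaw -174.83
turn -0.021577396143356964
shift cm [-1.99  0.01  3.42] toolx yaw -174.83
turn -0.021577396143356964
```

>>> drive_tool --rows '[{"tx": -0.25,"ty": 0,"tz": 0.43,"turn": 0},{"tx": -0.25,"ty": 0,"tz": 0.43,"turn": 0},{"tx": -0.25,"ty": 0,"tz": 0.43,"turn": 0},{"tx": -0.25,"ty": 0,"tz": 0.43,"turn": 0},{"tx": 0,"ty": 0,"tz": 0,"turn": 0}]'

```text
time_s: 14.5
tcp_pos: [0.5323, -0.1543, 0.0846]
orientation: [-0.045, 0.999, 0.0, -0.0]
force: [0.0, 0.1, -0.4]
grip_width: 0.571
grasp_force: 45.6
```

>>> drive_tool --rows '[{"tx": -0.25,"ty": 0,"tz": 0.43,"turn": 0},{"tx": -0.25,"ty": 0,"tz": 0.43,"turn": 0},{"tx": -0.25,"ty": 0,"tz": 0.43,"turn": 0},{"tx": -0.25,"ty": 0,"tz": 0.43,"turn": 0},{"tx": 0,"ty": 0,"tz": 0,"turn": 0}]'

```text
time_s: 15.0
tcp_pos: [0.5428, -0.1536, 0.0677]
orientation: [-0.045, 0.999, 0.0, 0.0]
force: [2.1, 0.5, -1.0]
grip_width: 0.569
grasp_force: 46.4
```

```bash
python3 -c "
from held import *
top('w11')
off=np.array([-.005,0,-.01725])
for g in(.004,.0):
    t=pk(.0009,.022+g)+Zj@off; move(t,185.19)"
```

```text
t 15.05 tcp [ 0.5427 -0.1536  0.068 ] f [ 2.1  0.1 -0.7] grip 0.575 46.4
tilt 24.57 tz at tx=0 -0.0157 tx range [-0.0276  0.0217] n 4013
shift cm [-0.37  0.01  0.68] toolx yaw -174.82
turn -0.012012870281296273
shift cm [-0.57  0.01  1.02] toolx yaw -174.82
turn -0.012012870281296273
```

>>> drive_tool --rows '[{"tx": -0.13,"ty": 0,"tz": 0.22,"turn": 0},{"tx": -0.13,"ty": 0,"tz": 0.22,"turn": 0},{"tx": -0.12,"ty": 0,"tz": 0.22,"turn": 0},{"tx": 0,"ty": 0,"tz": 0,"turn": 0}]'

```text
time_s: 15.45
tcp_pos: [0.5449, -0.1542, 0.063]
orientation: [-0.045, 0.999, -0.001, -0.001]
force: [-12.3, -2.1, 20.0]
grip_width: 0.573
grasp_force: 57.4
```

```bash
cat >> held.py <<'E'
def face(n,zlo=.0,zhi=.075,half=.017):
    "heights of what lies in the pocket, pocket coordinates"
    st,p,d=shot(n); now(); P,p,d=cloud(n)
    J=(P-O)@Zj; X=J[...,0]*np.cos(np.pi/6)+J[...,2]*.5; Zp=-J[...,0]*.5+J[...,2]*np.cos(np.pi/6); Y=J[...,1]
    m=(d>0)&(abs(Y)<half)&(abs(X)<.04)&(Zp>zlo)&(Zp<zhi)
    for lo in np.arange(-.032,.032,.004):
        s=m&(X>=lo)&(X<lo+.004)
        if s.sum()>5: print("x",round(lo+.002,3),s.sum(),"z",np.percentile(Zp[s],[10,50,90]).round(4),"| -y half",np.median(Zp[s&(Y<-.008)]).round(4) if (s&(Y<-.008)).any() else "","+y",np.median(Zp[s&(Y>.008)]).round(4) if (s&(Y>.008)).any() else "")
    return X,Y,Zp,p,d
E
python3 -c "
from held import *
face('w12')"
```

```text
t 15.5 tcp [ 0.5449 -0.1542  0.0629] f [-12.   -1.9  19.2] grip 0.573 57.4
x -0.03 873 z [0.0411 0.0437 0.0461] | -y half 0.0436 +y 0.0436
x -0.026 872 z [0.0155 0.0289 0.04  ] | -y half 0.0289 +y 0.029
x -0.022 562 z [0.0278 0.0285 0.0294] | -y half 0.0286 +y 0.0285
x -0.018 588 z [0.0277 0.0285 0.0293] | -y half 0.0286 +y 0.0285
x -0.014 595 z [0.0277 0.0285 0.0292] | -y half 0.0286 +y 0.0284
x -0.01 569 z [0.0276 0.0284 0.0292] | -y half 0.0283 +y 0.0285
x -0.006 637 z [0.0276 0.0284 0.0294] | -y half 0.0283 +y 0.0282
x -0.002 646 z [0.0275 0.0285 0.0294] | -y half 0.0284 +y 0.0281
x 0.002 649 z [0.0275 0.0284 0.0292] | -y half 0.0284 +y 0.0282
x 0.006 637 z [0.0274 0.0282 0.029 ] | -y half 0.0281 +y 0.028
x 0.01 664 z [0.0272 0.028  0.0289] | -y half 0.028 +y 0.028
x 0.014 672 z [0.027  0.0278 0.0287] | -y half 0.0278 +y 0.0278
x 0.018 671 z [0.027  0.0279 0.0287] | -y half 0.0278 +y 0.0279
x 0.022 715 z [0.0269 0.0278 0.0286] | -y half 0.0278 +y 0.0278
x 0.026 208 z [0.02   0.0264 0.0277] | -y half 0.0273 +y 0.0273
```

```bash
python3 -c "
from held import *
P,p,d=cloud('w12'); J=(P-O)@Zj; X=J[...,0]*np.cos(np.pi/6)+J[...,2]*.5; Zp=-J[...,0]*.5+J[...,2]*np.cos(np.pi/6); Y=J[...,1]
st,_,_=load('w12');T=(P-st['tcp_pos'])@R.from_quat(st['orientation']).as_matrix()
dark=(d>0)&(p.max(-1)<75)
for ylo in(-.042,-.038,-.034,-.030,-.026,.024,.028,.032,.036):
  s=dark&(Y>=ylo)&(Y<ylo+.004)&(T[...,2]>-.03)&(T[...,2]<.01)&(abs(T[...,0])<.03)
  if s.sum()>3: print(ylo,s.sum(),'tx',np.percentile(T[s][:,0],[2,50,98]).round(4),'tz',np.percentile(T[s][:,2],[2,50,98]).round(4),'low X,Z',X[s][Zp[s].argmin()].round(4),Zp[s].min().round(4))
al=(d>0)&(abs(Y)<.045)&(abs(Y)>.018)&(abs(X)<.045)&(Zp>.03)&~dark
for zlo in np.arange(.03,.056,.004):
  for sgn in(-1,1):
    s=al&(Zp>=zlo)&(Zp<zlo+.004)&(Y*sgn>.0275)
    if s.sum()>3: print('al z',zlo.round(3),sgn,s.sum(),'X',np.percentile(X[s],[2,25,50,75,98]).round(4),'Y',np.percentile(Y[s],[2,98]).round(4))
"

```

```text
-0.042 60 tx [0.0069 0.0076 0.0081] tz [-0.0299 -0.022  -0.013 ] low X,Z -0.0131 0.0292
-0.038 156 tx [0.0071 0.0076 0.0082] tz [-0.0296 -0.0206 -0.0102] low X,Z -0.0142 0.0275
-0.034 124 tx [-0.0278  0.0115  0.0122] tz [-0.0297 -0.0202 -0.0066] low X,Z 0.0187 0.0119
-0.03 400 tx [-0.0268  0.0116  0.0215] tz [-0.0298 -0.0184  0.0008] low X,Z 0.0186 0.0132
-0.026 244 tx [-0.0084  0.0041  0.0119] tz [-0.0297 -0.0237 -0.012 ] low X,Z -0.0102 0.0295
0.024 385 tx [-0.0289  0.0117  0.0213] tz [-0.0292 -0.0128  0.0081] low X,Z 0.0189 0.0104
0.028 84 tx [0.0074 0.0115 0.0121] tz [-0.0297 -0.0215 -0.0073] low X,Z 0.0187 0.012
0.032 182 tx [0.007  0.0076 0.0082] tz [-0.0297 -0.021  -0.0104] low X,Z -0.0141 0.028
0.036 5 tx [0.0072 0.0073 0.0078] tz [-0.0295 -0.0217 -0.0141] low X,Z -0.012 0.031
al z 0.03 -1 14 X [-0.0195 -0.0194 -0.0193 -0.0193 -0.014 ] Y [-0.0372 -0.0278]
al z 0.03 1 22 X [-0.0194 -0.0193 -0.0192 -0.0162 -0.0111] Y [0.0278 0.0363]
al z 0.034 -1 15 X [-0.0195 -0.0194 -0.0193 -0.0193 -0.0111] Y [-0.0376 -0.028 ]
al z 0.034 1 23 X [-0.0195 -0.0194 -0.0193 -0.0121 -0.0089] Y [0.028  0.0366]
al z 0.038 -1 105 X [-0.0292 -0.0281 -0.0248 -0.0214 -0.0193] Y [-0.0328 -0.0275]
al z 0.038 1 104 X [-0.0294 -0.028  -0.024  -0.0209 -0.007 ] Y [0.0276 0.0363]
al z 0.042 -1 263 X [-0.0319 -0.03   -0.0257 -0.0222 -0.0194] Y [-0.0329 -0.0277]
al z 0.042 1 269 X [-0.0317 -0.0297 -0.0257 -0.0219 -0.0192] Y [0.0278 0.0347]
al z 0.046 -1 368 X [-0.0362 -0.0329 -0.0257 -0.0224 -0.0193] Y [-0.0362 -0.0278]
al z 0.046 1 377 X [-0.0361 -0.033  -0.0257 -0.0223 -0.0194] Y [0.028 0.036]
al z 0.05 -1 20 X [-0.0347 -0.0265 -0.0239 -0.0149  0.0007] Y [-0.034  -0.0281]
al z 0.05 1 7 X [-0.0342 -0.0288 -0.0234 -0.0209 -0.0193] Y [0.0306 0.0342]
al z 0.054 -1 58 X [-0.0027 -0.0023 -0.0015 -0.0005  0.0007] Y [-0.0319 -0.0275]
al z 0.054 1 13 X [-0.0026 -0.0026  0.0028  0.0035  0.0251] Y [0.0276 0.0439]
```

The contact is the fingers wedging between the corner returns, which I measured to 50 mm. The block is square in the pocket, flat to within 1°, about 6 mm above the floor. I'll back off slightly, then ease the grip in small steps so it slides down guided by the pads.

>>> drive_tool --rows '[{"tx": 0.04,"ty": 0,"tz": -0.18,"turn": 0},{"tx": 0,"ty": 0,"tz": 0,"turn": 0}]' --newtons 20

```text
time_s: 15.7
tcp_pos: [0.5447, -0.1538, 0.0638]
orientation: [-0.045, 0.999, -0.0, -0.001]
force: [-7.1, -1.3, 8.1]
grip_width: 0.571
grasp_force: 50.3
```

>>> drive_tool --rows '[{"tx": 0,"ty": 0,"tz": 0,"turn": 0},{"tx": 0,"ty": 0,"tz": 0,"turn": 0}]' --fingers -0.14

```text
time_s: 15.9
tcp_pos: [0.5447, -0.1538, 0.0638]
orientation: [-0.045, 0.999, -0.0, -0.001]
force: [-7.4, -2.3, 9.2]
grip_width: 0.573
grasp_force: 50.7
```

>>> drive_tool --rows '[{"tx": 0,"ty": 0,"tz": 0,"turn": 0},{"tx": 0,"ty": 0,"tz": 0,"turn": 0}]' --fingers -0.155

```text
time_s: 16.1
tcp_pos: [0.5447, -0.1538, 0.0636]
orientation: [-0.045, 0.999, -0.0, -0.001]
force: [-6.6, -2.0, 5.6]
grip_width: 0.575
grasp_force: 30.3
```

```bash
python3 -c "
from held import *
face('w13')" | awk 'NR==1||NR%3==0'
```

```text
t 16.15 tcp [ 0.5447 -0.1538  0.0635] f [-5.2 -3.   5.7] grip 0.581 30.6
x -0.026 876 z [0.0148 0.0292 0.04  ] | -y half 0.0292 +y 0.029
x -0.014 599 z [0.0284 0.0292 0.03  ] | -y half 0.0291 +y 0.0292
x -0.002 577 z [0.0283 0.0292 0.0301] | -y half 0.029 +y 0.029
x 0.01 656 z [0.0279 0.0287 0.0296] | -y half 0.0286 +y 0.0287
x 0.022 687 z [0.0276 0.0285 0.0293] | -y half 0.0285 +y 0.0286
```

>>> drive_tool --rows '[{"tx": 0.05,"ty": 0,"tz": 0,"turn": 0},{"tx": 0,"ty": 0,"tz": 0,"turn": 0}]' --fingers -0.165

```text
time_s: 16.35
tcp_pos: [0.5447, -0.1538, 0.0635]
orientation: [-0.045, 0.999, -0.0, -0.0]
force: [-4.3, -1.9, 5.5]
grip_width: 0.582
grasp_force: 14.7
```

>>> drive_tool --rows '[{"tx": 0,"ty": 0,"tz": 0,"turn": 0},{"tx": 0,"ty": 0,"tz": 0,"turn": 0}]' --fingers -0.175

```text
time_s: 16.55
tcp_pos: [0.5447, -0.1537, 0.0635]
orientation: [-0.045, 0.999, -0.0, -0.0]
force: [-3.7, -4.3, 3.2]
grip_width: 0.59
grasp_force: 4.9
```

>>> drive_tool --rows '[{"tx": 0,"ty": 0,"tz": 0,"turn": 0},{"tx": 0,"ty": 0,"tz": 0,"turn": 0}]' --fingers -0.185

```text
time_s: 16.75
tcp_pos: [0.5447, -0.1537, 0.0634]
orientation: [-0.045, 0.999, -0.0, -0.0]
force: [-5.7, -3.3, 4.3]
grip_width: 0.597
grasp_force: 4.7
```

```bash
python3 -c "
from held import *
face('w14')" | awk 'NR==1||NR%3==0'
```

```text
t 16.8 tcp [ 0.5447 -0.1537  0.0635] f [-4.2 -2.6  5. ] grip 0.59 4.7
x -0.026 1009 z [0.021  0.025  0.0399] | -y half 0.0255 +y 0.0248
x -0.014 543 z [0.0208 0.0216 0.0223] | -y half 0.0216 +y 0.0216
x -0.002 539 z [0.021  0.0218 0.0228] | -y half 0.0218 +y 0.0214
x 0.01 626 z [0.0208 0.0216 0.0225] | -y half 0.0215 +y 0.0216
x 0.022 375 z [0.0206 0.0214 0.0223] | -y half 0.0215 +y 0.0213
```

The block is seated flat: its top is at 21.6 mm over the whole face (22 nominal). Withdraw and go to the spacer.

>>> drive_tool --rows '[{"tx": 0.05,"ty": 0,"tz": -0.3,"turn": 0},{"tx": 0,"ty": 0,"tz": -1,"turn": 0},{"tx": 0,"ty": 0,"tz": -3,"turn": 0},{"tx": 0,"ty": 0,"tz": -4,"turn": 0},{"tx": 0,"ty": 0,"tz": -1,"turn": 0}]' --fingers -0.24

```text
time_s: 17.3
tcp_pos: [0.547, -0.154, 0.1611]
orientation: [-0.045, 0.999, -0.001, 0.003]
force: [0.8, -1.0, 0.2]
grip_width: 0.62
grasp_force: 0.0
```

>>> drive_tool --rows '[{"tx": -1.84,"ty": 4.32,"tz": 0,"turn": 0},{"tx": -1.84,"ty": 4.32,"tz": 0,"turn": 0},{"tx": -1.84,"ty": 4.32,"tz": 0,"turn": 0},{"tx": -1.84,"ty": 4.32,"tz": 0,"turn": 0},{"tx": -1.84,"ty": 4.32,"tz": 0,"turn": 0},{"tx": -1.84,"ty": 4.32,"tz": 0,"turn": 0},{"tx": -1.84,"ty": 4.32,"tz": 0,"turn": 0},{"tx": 0,"ty": 0,"tz": 3.5,"turn": 5.85},{"tx": 0,"ty": 0,"tz": 3.5,"turn": 5.85},{"tx": 0,"ty": 0,"tz": 3.5,"turn": 5.85},{"tx": 0,"ty": 0,"tz": 0,"turn": 0},{"tx": 0,"ty": 0,"tz": 0,"turn": 0}]' --fingers -1

```text
time_s: 18.5
tcp_pos: [0.6456, 0.1595, 0.0519]
orientation: [0.106, 0.994, 0.0, -0.0]
force: [0.6, 0.3, 0.6]
grip_width: 0.999
grasp_force: 0.0
```

```bash
python3 -c "
from h import *
now();move((.6454,.1594,.0),167.64)"
```

```text
t 18.5 tcp [0.6456 0.1595 0.0519] f [0.6 0.3 0.6] grip 0.999 0.0
shift cm [ 0.01 -0.01  5.19] toolx yaw 167.79
turn 0.1546028547011815
```

>>> drive_tool --rows '[{"tx": 0,"ty": 0,"tz": 3,"turn": 0.1},{"tx": 0,"ty": 0,"tz": 1.5,"turn": 0},{"tx": 0,"ty": 0,"tz": 0.5,"turn": 0},{"tx": 0,"ty": 0,"tz": 0,"turn": 0},{"tx": 0,"ty": 0,"tz": 0,"turn": 0}]'

```text
time_s: 19.0
tcp_pos: [0.6466, 0.1594, 0.0027]
orientation: [0.109, 0.994, 0.0, 0.001]
force: [0.6, -0.1, -0.1]
grip_width: 1.001
grasp_force: 0.0
```

>>> drive_tool --rows '[{"tx": 0,"ty": 0,"tz": 0,"turn": 0},{"tx": 0,"ty": 0,"tz": 0,"turn": 0},{"tx": 0,"ty": 0,"tz": 0,"turn": 0},{"tx": 0,"ty": 0,"tz": 0,"turn": 0},{"tx": 0,"ty": 0,"tz": 0,"turn": 0},{"tx": 0,"ty": 0,"tz": 0,"turn": 0}]' --fingers 1 --newtons 25

```text
time_s: 19.6
tcp_pos: [0.6461, 0.1594, 0.0021]
orientation: [0.109, 0.994, 0.0, 0.0]
force: [-1.7, -0.1, 6.2]
grip_width: 0.577
grasp_force: 25.9
```

>>> drive_tool --rows '[{"tx": 0,"ty": 0,"tz": -1,"turn": 0},{"tx": 0,"ty": 0,"tz": -4,"turn": 0},{"tx": 0,"ty": 0,"tz": -5,"turn": 0},{"tx": 0,"ty": 0,"tz": -5,"turn": 0},{"tx": 0,"ty": 0,"tz": 0,"turn": 0},{"tx": 0,"ty": 0,"tz": 0,"turn": 0}]'

```text
time_s: 20.2
tcp_pos: [0.6466, 0.1595, 0.1533]
orientation: [0.109, 0.994, 0.0, 0.002]
force: [-0.9, 1.1, -1.3]
grip_width: 0.578
grasp_force: 26.3
```

```bash
python3 -c "
from held import *
top('w15',tz=(-.03,.01));move(jig(-.025,.15),185.19)"
```

```text
t 20.25 tcp [0.6455 0.1593 0.1514] f [-0.4  0.2 -0.8] grip 0.575 26.3
tilt -0.09 tz at tx=0 -0.0091 tx range [-0.0314  0.0187] n 5079
shift cm [  3.67 -32.89   0.14] toolx yaw 167.52
turn -17.669653702443043
```

Spacer held level with about 2 mm overlap, 6.4 mm off centre as planned. Same swivel on the rim.

>>> drive_tool --rows '[{"tx": 0.44,"ty": -4.11,"tz": 0,"turn": 0},{"tx": 0.44,"ty": -4.11,"tz": 0,"turn": 0},{"tx": 0.44,"ty": -4.11,"tz": 0,"turn": 0},{"tx": 0.44,"ty": -4.11,"tz": 0,"turn": 0},{"tx": 0.44,"ty": -4.11,"tz": 0,"turn": 0},{"tx": 0.44,"ty": -4.11,"tz": 0,"turn": 0},{"tx": 0.44,"ty": -4.11,"tz": 0,"turn": 0},{"tx": 0.44,"ty": -4.11,"tz": 0,"turn": 0},{"tx": 0,"ty": 0,"tz": 0,"turn": -5.87},{"tx": 0,"ty": 0,"tz": 0,"turn": -5.87},{"tx": 0,"ty": 0,"tz": 0,"turn": -5.87},{"tx": 0,"ty": 0,"tz": 0,"turn": 0},{"tx": 0,"ty": 0,"tz": 0,"turn": 0},{"tx": 0,"ty": 0,"tz": 0,"turn": 0}]'

```text
time_s: 21.65
tcp_pos: [0.5399, -0.1538, 0.1507]
orientation: [-0.044, 0.999, 0.0, -0.001]
force: [-0.4, 0.9, -0.5]
grip_width: 0.577
grasp_force: 26.3
```

```bash
python3 -c "
from h import *
now();move(jig(-.023,.123),185.19)"
```

```text
t 21.65 tcp [ 0.5399 -0.1538  0.1507] f [-0.4  0.9 -0.5] grip 0.577 26.3
shift cm [-0.07  0.    2.77] toolx yaw -174.99
turn -0.17979106131110711
```

>>> drive_tool --rows '[{"tx": -0.05,"ty": 0,"tz": 1.5,"turn": -0.15},{"tx": 0,"ty": 0,"tz": 1.2,"turn": 0},{"tx": 0.08,"ty": 0,"tz": 0.25,"turn": 0},{"tx": 0.08,"ty": 0,"tz": 0.25,"turn": 0},{"tx": 0.06,"ty": 0,"tz": 0.25,"turn": 0},{"tx": 0.04,"ty": 0,"tz": 0.25,"turn": 0},{"tx": 0.02,"ty": 0,"tz": 0.25,"turn": 0},{"tx": 0,"ty": 0,"tz": 0.25,"turn": 0},{"tx": 0,"ty": 0,"tz": 0,"turn": 0}]'

```text
time_s: 22.55
tcp_pos: [0.5378, -0.1543, 0.11]
orientation: [-0.046, 0.999, -0.0, 0.0]
force: [-4.0, 0.9, 6.5]
grip_width: 0.574
grasp_force: 29.6
```

```bash
python3 -c "
from held import *
top('w16',tz=(-.03,.01))"
```

```text
t 22.6 tcp [ 0.5378 -0.1543  0.1101] f [-3.1  1.   5.6] grip 0.574 29.5
tilt 11.42 tz at tx=0 -0.011 tx range [-0.0297  0.0191] n 5543
```

>>> drive_tool --rows '[{"tx": 0.08,"ty": 0,"tz": 0.2,"turn": 0},{"tx": 0.06,"ty": 0,"tz": 0.2,"turn": 0},{"tx": 0.05,"ty": 0,"tz": 0.2,"turn": 0},{"tx": 0.03,"ty": 0,"tz": 0.2,"turn": 0},{"tx": 0,"ty": 0,"tz": 0.2,"turn": 0},{"tx": 0,"ty": 0,"tz": 0,"turn": 0}]'

```text
time_s: 23.2
tcp_pos: [0.5366, -0.1546, 0.1005]
orientation: [-0.046, 0.999, -0.0, 0.001]
force: [-1.2, 0.1, 7.1]
grip_width: 0.577
grasp_force: 32.1
```

```bash
python3 -c "
from held import *
top('w17',tz=(-.035,.01))"
```

```text
t 23.25 tcp [ 0.5366 -0.1546  0.1005] f [-2.   1.9  7.3] grip 0.578 32.1
tilt 25.36 tz at tx=0 -0.0126 tx range [-0.0282  0.017 ] n 5792
```

>>> drive_tool --rows '[{"tx": 0,"ty": 0,"tz": 0.15,"turn": 0},{"tx": 0,"ty": 0,"tz": 0.15,"turn": 0},{"tx": 0,"ty": 0,"tz": 0,"turn": 0},{"tx": 0,"ty": 0,"tz": -0.4,"turn": 0},{"tx": 0,"ty": 0,"tz": -0.4,"turn": 0},{"tx": 0,"ty": 0,"tz": 0,"turn": 0}]'

```text
time_s: 23.85
tcp_pos: [0.5363, -0.1547, 0.1051]
orientation: [-0.046, 0.999, -0.0, 0.001]
force: [-0.3, 0.5, 0.4]
grip_width: 0.573
grasp_force: 32.0
```

```bash
cat >> held.py <<'E'
def plan(a,rng,zs,xc):
    "a: line of the top face, rng: its tx range; TCP moves putting the top centre at pocket (xc,z)"
    c=np.mean(rng); off=np.array([c,0,-(-a[1]-a[0]*c)])  # tool x = -jig x ; up = -tz
    print("centre tx,tz",c.round(4),(a[1]+a[0]*c).round(4))
    tip=np.array([c,0.,-(-.007-(a[1]+a[0]*c))]) ; h,v=c, (a[1]+a[0]*c)+.007
    print("tip rel. top centre, pocket x,z:",np.round([h*np.cos(np.pi/6)+v*.5,-h*.5+v*np.cos(np.pi/6)],4))
    for z in zs: t=pk(xc,z)+Zj@np.array([h,0,a[1]+a[0]*c]); print(z,t.round(4)); move(t,185.19)
E
python3 -c "
from held import *
a=top('w18',tz=(-.035,.01)); plan(a,(-.0275,.0165),(.082,.050,.038,.034),.0005)"
```

```text
t 23.9 tcp [ 0.5361 -0.1546  0.1048] f [-0.  -0.  -0.6] grip 0.571 32.0
tilt 28.79 tz at tx=0 -0.0131 tx range [-0.0271  0.0163] n 5732
centre tx,tz -0.0055 -0.0161
tip rel. top centre, pocket x,z: [-0.0093 -0.0051]
0.082 [ 0.5176 -0.1558  0.1107]
shift cm [ 1.85  0.06 -0.59] toolx yaw -174.73
turn 0.08470918174123199
0.05 [ 0.5336 -0.1543  0.083 ]
shift cm [0.25 0.06 2.18] toolx yaw -174.73
turn 0.08470918174123199
0.038 [ 0.5395 -0.1538  0.0726]
shift cm [-0.35  0.05  3.22] toolx yaw -174.73
turn 0.08470918174123199
0.034 [ 0.5415 -0.1536  0.0691]
shift cm [-0.55  0.05  3.57] toolx yaw -174.73
turn 0.08470918174123199
```

>>> drive_tool --rows '[{"tx": 0.9,"ty": 0.05,"tz": -0.5,"turn": 0},{"tx": 0.9,"ty": 0,"tz": -0.1,"turn": 0},{"tx": 0,"ty": 0,"tz": 0,"turn": 0},{"tx": -0.4,"ty": 0,"tz": 0.69,"turn": 0},{"tx": -0.4,"ty": 0,"tz": 0.69,"turn": 0},{"tx": -0.4,"ty": 0,"tz": 0.69,"turn": 0},{"tx": -0.4,"ty": 0,"tz": 0.69,"turn": 0},{"tx": 0,"ty": 0,"tz": 0,"turn": 0},{"tx": 0,"ty": 0,"tz": 0,"turn": 0}]' --newtons 40

```text
time_s: 24.8
tcp_pos: [0.5337, -0.154, 0.0824]
orientation: [-0.046, 0.999, 0.0, -0.0]
force: [-0.5, -0.0, 0.3]
grip_width: 0.572
grasp_force: 46.3
```

>>> drive_tool --rows '[{"tx": -0.2,"ty": 0,"tz": 0.35,"turn": 0},{"tx": -0.2,"ty": 0,"tz": 0.35,"turn": 0},{"tx": -0.2,"ty": 0,"tz": 0.34,"turn": 0},{"tx": 0,"ty": 0,"tz": 0,"turn": 0},{"tx": 0,"ty": 0,"tz": 0,"turn": 0}]'

```text
time_s: 25.3
tcp_pos: [0.5401, -0.1536, 0.0724]
orientation: [-0.046, 0.999, -0.0, 0.0]
force: [1.8, -0.8, 0.3]
grip_width: 0.571
grasp_force: 47.2
```

```bash
python3 -c "
from held import *
face('w19');move((.5419,-.1536,.0693),185.19)"
```

```text
t 25.35 tcp [ 0.5401 -0.1537  0.0725] f [ 1.8 -0.3 -0.4] grip 0.57 47.2
x -0.03 730 z [0.041  0.0435 0.0459] | -y half 0.0435 +y 0.0435
x -0.026 584 z [0.0217 0.0324 0.0403] | -y half 0.0318 +y 0.0348
x -0.022 550 z [0.0372 0.038  0.0388] | -y half 0.038 +y 0.038
x -0.018 594 z [0.0371 0.0378 0.0386] | -y half 0.0378 +y 0.0379
x -0.014 589 z [0.037  0.0378 0.0386] | -y half 0.0379 +y 0.0379
x -0.01 591 z [0.0365 0.0376 0.0385] | -y half 0.0377 +y 0.0379
x -0.006 603 z [0.0218 0.0371 0.0383] | -y half 0.0375 +y 0.0376
x -0.002 569 z [0.0216 0.0286 0.038 ] | -y half 0.0373 +y 0.0374
x 0.002 608 z [0.0214 0.0333 0.038 ] | -y half 0.0372 +y 0.0373
x 0.006 637 z [0.0212 0.0366 0.038 ] | -y half 0.0373 +y 0.0374
x 0.01 692 z [0.0232 0.0371 0.038 ] | -y half 0.0373 +y 0.0374
x 0.014 658 z [0.0364 0.0372 0.038 ] | -y half 0.0371 +y 0.0372
x 0.018 674 z [0.0364 0.0371 0.038 ] | -y half 0.0371 +y 0.0371
x 0.022 695 z [0.0362 0.0371 0.0379] | -y half 0.0371 +y 0.0371
x 0.026 352 z [0.0352 0.0368 0.038 ] | -y half 0.0368 +y 0.037
shift cm [-0.18 -0.01  0.32] toolx yaw -174.72
turn 0.09119696820710033
```

>>> drive_tool --rows '[{"tx": -0.04,"ty": 0,"tz": 0.12,"turn": 0},{"tx": -0.05,"ty": 0,"tz": 0.12,"turn": 0},{"tx": -0.03,"ty": 0,"tz": 0.08,"turn": 0},{"tx": 0,"ty": 0,"tz": 0,"turn": 0}]'

```text
time_s: 25.75
tcp_pos: [0.5416, -0.1537, 0.0695]
orientation: [-0.046, 0.999, -0.0, 0.001]
force: [3.0, -0.1, 4.1]
grip_width: 0.568
grasp_force: 49.1
```

```bash
python3 -c "
from held import *
face('w20')" | awk 'NR<4||NR%3==0||NR>14'
```

```text
t 25.8 tcp [ 0.5416 -0.1537  0.0696] f [3.6 0.1 4.1] grip 0.573 49.2
x -0.03 777 z [0.041  0.0435 0.046 ] | -y half 0.0436 +y 0.0435
x -0.026 673 z [0.0209 0.0325 0.0402] | -y half 0.0323 +y 0.0331
x -0.014 558 z [0.0338 0.0346 0.0354] | -y half 0.0345 +y 0.0346
x -0.002 592 z [0.0217 0.0329 0.0349] | -y half 0.0341 +y 0.0342
x 0.01 682 z [0.0273 0.034  0.0349] | -y half 0.0341 +y 0.0342
x 0.022 679 z [0.033  0.0339 0.0347] | -y half 0.0339 +y 0.0338
x 0.026 327 z [0.0311 0.0336 0.0347] | -y half 0.0337 +y 0.0339
```

About 0.5 mm above its seat; ease the grip.

>>> drive_tool --rows '[{"tx": 0,"ty": 0,"tz": 0.05,"turn": 0},{"tx": 0,"ty": 0,"tz": 0,"turn": 0}]' --fingers -0.16 --newtons 20

```text
time_s: 26.0
tcp_pos: [0.5416, -0.1537, 0.0691]
orientation: [-0.046, 0.999, -0.0, 0.001]
force: [3.9, -0.4, 5.5]
grip_width: 0.584
grasp_force: 18.9
```

>>> drive_tool --rows '[{"tx": 0,"ty": 0,"tz": 0,"turn": 0},{"tx": 0,"ty": 0,"tz": 0,"turn": 0},{"tx": 0,"ty": 0,"tz": 0,"turn": 0}]' --fingers -0.19

```text
time_s: 26.3
tcp_pos: [0.5416, -0.1537, 0.0689]
orientation: [-0.046, 0.999, -0.0, 0.001]
force: [6.3, 0.8, 4.6]
grip_width: 0.591
grasp_force: 3.3
```

>>> drive_tool --rows '[{"tx": 0,"ty": 0,"tz": 0,"turn": 0},{"tx": 0.03,"ty": 0,"tz": -0.3,"turn": 0},{"tx": 0,"ty": 0,"tz": -1,"turn": 0},{"tx": 0,"ty": 0,"tz": -3,"turn": 0},{"tx": 0,"ty": 0,"tz": -4,"turn": 0},{"tx": 0,"ty": 0,"tz": -1,"turn": 0}]' --fingers -0.24

```text
time_s: 26.9
tcp_pos: [0.5414, -0.1541, 0.1656]
orientation: [-0.046, 0.999, -0.001, 0.001]
force: [0.5, -0.2, 0.3]
grip_width: 0.617
grasp_force: 0.0
```

```bash
python3 -c "
from held import *
X,Y,Z,p,d=face('w21')
m=(d>0)&(abs(Z-.0338)<.002)&(abs(X)<.03)&(abs(Y)<.0265)
st,_,_=load('w21')
print('spacer face X',np.percentile(X[m],[.3,99.7]),'Y',np.percentile(Y[m],[.3,99.7]))
cv2.imwrite('pics/w21c.png',cv2.resize(p[60:320,200:440,::-1],None,fx=2.3,fy=2.3,interpolation=cv2.INTER_CUBIC))
move((.444,.112,.05),185.19)"
```

```text
t 26.95 tcp [ 0.5416 -0.1541  0.1655] f [-0.2  0.   1.7] grip 0.615 0.0
x -0.03 322 z [0.0409 0.0434 0.0464] | -y half 0.0432 +y 0.0436
x -0.026 307 z [0.033  0.0344 0.0398] | -y half 0.0343 +y 0.0341
x -0.022 211 z [0.0328 0.0336 0.0344] | -y half 0.0336 +y 0.0335
x -0.018 214 z [0.0327 0.0336 0.0344] | -y half 0.0335 +y 0.0335
x -0.014 210 z [0.0326 0.0336 0.0343] | -y half 0.0334 +y 0.0336
x -0.01 259 z [0.0217 0.0328 0.0343] | -y half 0.0336 +y 0.0336
x -0.006 215 z [0.0216 0.0314 0.034 ] | -y half 0.0333 +y 0.0335
x -0.002 204 z [0.0217 0.0232 0.0341] | -y half 0.0334 +y 0.0335
x 0.002 198 z [0.0215 0.0326 0.0341] | -y half 0.0333 +y 0.0334
x 0.006 181 z [0.0322 0.0334 0.0344] | -y half 0.0335 +y 0.0336
x 0.01 225 z [0.0328 0.0335 0.0342] | -y half 0.0335 +y 0.0335
x 0.014 223 z [0.0328 0.0337 0.0345] | -y half 0.0336 +y 0.0337
x 0.018 223 z [0.0329 0.0337 0.0345] | -y half 0.0337 +y 0.0338
x 0.022 309 z [0.0063 0.032  0.0341] | -y half 0.032 +y 0.0322
x 0.026 70 z [0.0395 0.0408 0.0416] | -y half 0.0404 +y 0.0409
x 0.03 231 z [0.0423 0.0445 0.047 ] | -y half 0.0441 +y 0.0446
spacer face X [-0.02758087  0.02268317] Y [-0.02554348  0.02423177]
shift cm [ 7.31 27.43 11.46] toolx yaw -174.72
turn 0.08542036567041578
```

View pics/w21c.png

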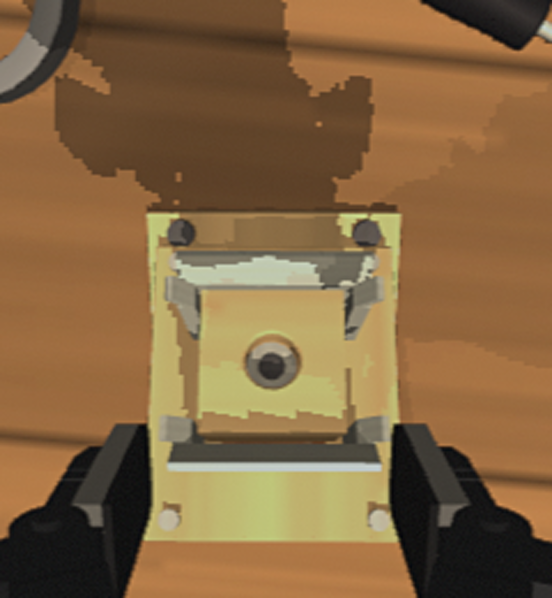

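The spacer lies flat on the block. Its hole is at crop (272,362), with the steel insert visible in the middle. The face centre is at about X −2.5, Y −0.6 mm, resting on the low wall. Now the disc.

>>> drive_tool --rows '[{"tx": 1.06,"ty": 3.92,"tz": 0,"turn": 0},{"tx": 1.06,"ty": 3.92,"tz": 0,"turn": 0},{"tx": 1.06,"ty": 3.92,"tz": 0,"turn": 0},{"tx": 1.06,"ty": 3.92,"tz": 0,"turn": 0},{"tx": 1.06,"ty": 3.92,"tz": 0,"turn": 0},{"tx": 1.06,"ty": 3.92,"tz": 0,"turn": 0},{"tx": 1.06,"ty": 3.92,"tz": 0,"turn": 0},{"tx": 0,"ty": 0,"tz": 4,"turn": 0.1},{"tx": 0,"ty": 0,"tz": 4,"turn": 0},{"tx": 0,"ty": 0,"tz": 3,"turn": 0},{"tx": 0,"ty": 0,"tz": 0,"turn": 0},{"tx": 0,"ty": 0,"tz": 0,"turn": 0}]' --fingers -1

```text
time_s: 28.15
tcp_pos: [0.4405, 0.1127, 0.0516]
orientation: [-0.045, 0.999, -0.0, -0.001]
force: [0.4, -0.4, 0.5]
grip_width: 1.003
grasp_force: 0.0
```

```bash
python3 -c "
from parts import *
now();move((.443,.1119,-.0015),185.19)"
```

```text
t 28.15 tcp [0.4405 0.1127 0.0516] f [ 0.4 -0.4  0.5] grip 1.003 0.0
shift cm [-0.26 -0.1   5.31] toolx yaw -174.83
turn -0.018974445549019947
```

>>> drive_tool --rows '[{"tx": -0.26,"ty": -0.1,"tz": 3,"turn": 0},{"tx": 0,"ty": 0,"tz": 1.6,"turn": 0},{"tx": 0,"ty": 0,"tz": 0.6,"turn": 0},{"tx": 0,"ty": 0,"tz": 0,"turn": 0},{"tx": 0,"ty": 0,"tz": 0,"turn": 0},{"tx": 0,"ty": 0,"tz": 0,"turn": 0}]'

```text
time_s: 28.75
tcp_pos: [0.4451, 0.1122, 0.0008]
orientation: [-0.045, 0.999, 0.0, 0.001]
force: [0.6, 0.5, 0.0]
grip_width: 0.996
grasp_force: 0.0
```

>>> drive_tool --rows '[{"tx": 0,"ty": 0,"tz": 0,"turn": 0},{"tx": 0,"ty": 0,"tz": 0,"turn": 0},{"tx": 0,"ty": 0,"tz": 0,"turn": 0},{"tx": 0,"ty": 0,"tz": 0,"turn": 0},{"tx": 0,"ty": 0,"tz": 0,"turn": 0},{"tx": 0,"ty": 0,"tz": 0,"turn": 0}]' --fingers 1 --newtons 30

```text
time_s: 29.35
tcp_pos: [0.4444, 0.1121, 0.0002]
orientation: [-0.045, 0.999, 0.0, 0.0]
force: [-2.3, -0.1, 8.4]
grip_width: 0.547
grasp_force: 29.3
```

>>> drive_tool --rows '[{"tx": 0,"ty": 0,"tz": -1,"turn": 0},{"tx": 0,"ty": 0,"tz": -2,"turn": 0},{"tx": 0,"ty": 0,"tz": 0,"turn": 0},{"tx": 0,"ty": 0,"tz": 0,"turn": 0}]'

```text
time_s: 29.75
tcp_pos: [0.4446, 0.1122, 0.03]
orientation: [-0.045, 0.999, 0.0, 0.001]
force: [-0.8, 0.4, -1.0]
grip_width: 0.544
grasp_force: 31.5
```

```bash
python3 -c "
from held import *
T,m=held('w22',tz=(-.025,.01),half=.021)
s=T[m&(T[...,2]<.005)]; print('tx',np.percentile(s[:,0],[.5,99.5]).round(4))"
```

```text
t 29.8 tcp [0.4441 0.1121 0.0296] f [ 0.  -0.2 -2.1] grip 0.541 31.5
tx -0.0225 207 tz [-0.0097 -0.0088 -0.0079]
tx -0.0175 537 tz [-0.0098 -0.0089 -0.0081]
tx -0.0125 657 tz [-0.01   -0.009  -0.0082]
tx -0.0075 656 tz [-0.0124 -0.0095 -0.0082]
tx -0.0025 756 tz [-0.0127 -0.0106 -0.0083]
tx 0.0025 810 tz [-0.0127 -0.0106 -0.0084]
tx 0.0075 880 tz [-0.0126 -0.0097 -0.0082]
tx 0.0125 874 tz [-0.0107 -0.0091 -0.008 ]
tx 0.0175 803 tz [-0.0099 -0.009  -0.0039]
tx 0.0225 692 tz [-0.0098 -0.0083 -0.0011]
tx [-0.0225  0.0246]
```

The disc is held with only about 2 mm of overlap. Set it back down and regrip 2.5 mm deeper.

>>> drive_tool --rows '[{"tx": 0,"ty": 0,"tz": 2,"turn": 0},{"tx": 0,"ty": 0,"tz": 0.9,"turn": 0},{"tx": 0,"ty": 0,"tz": 0.08,"turn": 0},{"tx": 0,"ty": 0,"tz": 0,"turn": 0}]'

```text
time_s: 30.2
tcp_pos: [0.4435, 0.112, -0.0008]
orientation: [-0.045, 0.999, -0.0, -0.001]
force: [0.1, -0.4, -1.6]
grip_width: 0.545
grasp_force: 35.2
```

>>> drive_tool --rows '[{"tx": 0,"ty": 0,"tz": 0,"turn": 0},{"tx": 0,"ty": 0,"tz": 0,"turn": 0},{"tx": 0,"ty": 0,"tz": 0.27,"turn": 0},{"tx": 0,"ty": 0,"tz": 0,"turn": 0},{"tx": 0,"ty": 0,"tz": 0,"turn": 0}]' --fingers -0.35

```text
time_s: 30.7
tcp_pos: [0.4441, 0.1121, -0.0028]
orientation: [-0.045, 0.999, -0.0, -0.0]
force: [0.4, 0.7, 0.3]
grip_width: 0.678
grasp_force: 0.0
```

>>> drive_tool --rows '[{"tx": 0,"ty": 0,"tz": 0,"turn": 0},{"tx": 0,"ty": 0,"tz": 0,"turn": 0},{"tx": 0,"ty": 0,"tz": 0,"turn": 0},{"tx": 0,"ty": 0,"tz": 0,"turn": 0},{"tx": 0,"ty": 0,"tz": 0,"turn": 0}]' --fingers 1 --newtons 30

```text
time_s: 31.2
tcp_pos: [0.4443, 0.1121, -0.0024]
orientation: [-0.045, 0.999, 0.0, 0.0]
force: [-0.9, -0.1, 6.7]
grip_width: 0.551
grasp_force: 32.6
```

>>> drive_tool --rows '[{"tx": 0,"ty": 0,"tz": -1,"turn": 0},{"tx": 0,"ty": 0,"tz": -4,"turn": 0},{"tx": 0,"ty": 0,"tz": -5,"turn": 0},{"tx": 0,"ty": 0,"tz": -5,"turn": 0},{"tx": 0,"ty": 0,"tz": 0,"turn": 0},{"tx": 0,"ty": 0,"tz": 0,"turn": 0}]'

```text
time_s: 31.8
tcp_pos: [0.4449, 0.1122, 0.1486]
orientation: [-0.045, 0.999, 0.0, 0.001]
force: [0.3, 0.0, -1.9]
grip_width: 0.545
grasp_force: 32.0
```

```bash
python3 -c "
from held import *
T,m=held('w23',tz=(-.025,.01),half=.021)
move(jig(-.014,.15),185.19)" | awk 'NR%2==1||NR>9'
```

```text
t 31.85 tcp [0.4439 0.1121 0.1473] f [ 0.7  0.  -2.3] grip 0.545 32.0
tx -0.0175 514 tz [-0.0126 -0.0118 -0.0109]
tx -0.0075 675 tz [-0.0151 -0.0121 -0.0111]
tx 0.0025 837 tz [-0.0156 -0.0137 -0.0112]
tx 0.0125 933 tz [-0.0143 -0.012  -0.0109]
tx 0.0175 853 tz [-0.0128 -0.0117 -0.0069]
tx 0.0225 725 tz [-0.0127 -0.0114 -0.0041]
tx 0.0275 130 tz [-0.012  -0.0077 -0.0033]
shift cm [ -8.13 -27.34  -0.27] toolx yaw -174.82
turn -0.010740953915956197
```

>>> drive_tool --rows '[{"tx": -1.16,"ty": -3.91,"tz": 0,"turn": 0},{"tx": -1.16,"ty": -3.91,"tz": 0,"turn": 0},{"tx": -1.16,"ty": -3.91,"tz": 0,"turn": 0},{"tx": -1.16,"ty": -3.91,"tz": 0,"turn": 0},{"tx": -1.16,"ty": -3.91,"tz": 0,"turn": 0},{"tx": -1.16,"ty": -3.91,"tz": 0,"turn": 0},{"tx": -1.16,"ty": -3.91,"tz": 0,"turn": 0},{"tx": 0,"ty": 0,"tz": 0,"turn": 0},{"tx": 0,"ty": 0,"tz": 0,"turn": 0},{"tx": 0,"ty": 0,"tz": 1.5,"turn": 0},{"tx": 0,"ty": 0,"tz": 1,"turn": 0},{"tx": 0,"ty": 0,"tz": 0,"turn": 0}]'

```text
time_s: 33.05
tcp_pos: [0.548, -0.1515, 0.1202]
orientation: [-0.046, 0.999, 0.001, -0.002]
force: [-0.5, 0.7, -1.3]
grip_width: 0.544
grasp_force: 32.0
```

```bash
python3 -c "
from h import *
now();move(jig(-.014,.117),185.19)"
```

```text
t 33.05 tcp [ 0.548  -0.1515  0.1202] f [-0.5  0.7 -1.3] grip 0.544 32.0
shift cm [-0.15 -0.15  0.32] toolx yaw -174.76
turn 0.05091894403767583
```

>>> drive_tool --rows '[{"tx": -0.15,"ty": -0.15,"tz": 0.3,"turn": 0},{"tx": 0.06,"ty": 0,"tz": 0.2,"turn": 0},{"tx": 0.06,"ty": 0,"tz": 0.2,"turn": 0},{"tx": 0.05,"ty": 0,"tz": 0.2,"turn": 0},{"tx": 0.03,"ty": 0,"tz": 0.2,"turn": 0},{"tx": 0,"ty": 0,"tz": 0.2,"turn": 0},{"tx": 0,"ty": 0,"tz": 0,"turn": 0}]'

```text
time_s: 33.75
tcp_pos: [0.5493, -0.1548, 0.1096]
orientation: [-0.045, 0.999, -0.0, 0.0]
force: [-4.2, 0.3, 4.9]
grip_width: 0.545
grasp_force: 32.9
```

```bash
cat >> held.py <<'E'
def rim(n):
    "held disc: plane of the rim, away from boss and fingers"
    st,p,d=shot(n); now(); P,p,d=cloud(n); T=(P-st["tcp_pos"])@R.from_quat(st["orientation"]).as_matrix()
    m=(d>0)&(T[...,2]>-.035)&(T[...,2]<.005)&(abs(T[...,1])<.02)&(abs(T[...,0])<.03)&(abs(T[...,0])>.0115)
    s=T[m];k=np.ones(len(s),bool)
    for tol in(.01,.005,.002,.001,.001):
        a=np.polyfit(s[k,0],s[k,2],1);k=abs(s[:,2]-np.polyval(a,s[:,0]))<tol
    r=np.percentile(s[k,0],[.3,99.7]);print("tilt",np.degrees(np.arctan(a[0])).round(2),"tz at 0",a[1].round(4),"range",r.round(4),k.sum(),len(s)); return a,r
E
python3 -c "
from held import *
rim('w24')"
```

```text
t 33.8 tcp [ 0.5493 -0.1548  0.1097] f [-2.9  0.6  5.1] grip 0.55 32.8
tilt 8.48 tz at 0 -0.0125 range [-0.0215  0.0257] 2808 3419
```

>>> drive_tool --rows '[{"tx": 0.06,"ty": 0,"tz": 0.18,"turn": 0},{"tx": 0.04,"ty": 0,"tz": 0.18,"turn": 0},{"tx": 0.03,"ty": 0,"tz": 0.18,"turn": 0},{"tx": 0,"ty": 0,"tz": 0.18,"turn": 0},{"tx": 0,"ty": 0,"tz": 0,"turn": 0}]'

```text
time_s: 34.3
tcp_pos: [0.5485, -0.1549, 0.1027]
orientation: [-0.045, 0.999, -0.0, 0.001]
force: [-2.8, 1.4, 6.9]
grip_width: 0.548
grasp_force: 35.0
```

```bash
python3 -c "
from held import *
rim('w25')"
```

```text
t 34.35 tcp [ 0.5485 -0.1549  0.1028] f [-2.2  0.7  6.1] grip 0.544 34.9
tilt 24.36 tz at 0 -0.0141 range [-0.0195  0.0238] 2490 3088
```

>>> drive_tool --rows '[{"tx": 0,"ty": 0,"tz": 0.12,"turn": 0},{"tx": 0,"ty": 0,"tz": 0.12,"turn": 0},{"tx": 0,"ty": 0,"tz": 0,"turn": 0},{"tx": 0,"ty": 0,"tz": -0.4,"turn": 0},{"tx": 0,"ty": 0,"tz": -0.6,"turn": 0},{"tx": 0,"ty": 0,"tz": 0,"turn": 0},{"tx": 0,"ty": 0,"tz": 0,"turn": 0}]'

```text
time_s: 35.05
tcp_pos: [0.5482, -0.1549, 0.1097]
orientation: [-0.045, 0.999, -0.0, 0.0]
force: [0.4, 0.8, -1.9]
grip_width: 0.548
grasp_force: 33.5
```

```bash
python3 -c "
from held import *
a,r=rim('w26'); plan(a,r,(.082,.055,.048,.044),-.0015)"
```

```text
t 35.1 tcp [ 0.5481 -0.1548  0.1095] f [ 0.3 -0.3 -1.2] grip 0.545 33.5
tilt 25.3 tz at 0 -0.0143 range [-0.0195  0.0235] 2424 2969
centre tx,tz 0.002 -0.0133
tip rel. top centre, pocket x,z: [-0.0015 -0.0065]
0.082 [ 0.5234 -0.1552  0.1124]
shift cm [ 2.47  0.18 -0.29] toolx yaw -174.82
turn -0.014525572160891898
0.055 [ 0.5368 -0.154   0.089 ]
shift cm [1.12 0.18 2.04] toolx yaw -174.82
turn -0.014525572160891898
0.048 [ 0.5403 -0.1537  0.083 ]
shift cm [0.77 0.18 2.65] toolx yaw -174.82
turn -0.014525572160891898
0.044 [ 0.5423 -0.1535  0.0795]
shift cm [0.57 0.18 3.  ] toolx yaw -174.82
turn -0.014525572160891898
```

>>> drive_tool --rows '[{"tx": 1.2,"ty": 0.12,"tz": -0.3,"turn": 0},{"tx": 1.3,"ty": 0,"tz": 0,"turn": 0},{"tx": 0,"ty": 0,"tz": 0,"turn": 0},{"tx": -0.34,"ty": 0,"tz": 0.58,"turn": 0},{"tx": -0.34,"ty": 0,"tz": 0.58,"turn": 0},{"tx": -0.34,"ty": 0,"tz": 0.58,"turn": 0},{"tx": -0.33,"ty": 0,"tz": 0.59,"turn": 0},{"tx": 0,"ty": 0,"tz": 0,"turn": 0},{"tx": 0,"ty": 0,"tz": 0,"turn": 0},{"tx": 0,"ty": 0,"tz": 0,"turn": 0}]'

```text
time_s: 36.1
tcp_pos: [0.5366, -0.1547, 0.0894]
orientation: [-0.045, 0.999, -0.0, 0.0]
force: [-0.1, -0.3, -1.3]
grip_width: 0.546
grasp_force: 33.5
```

```bash
python3 -c "
from held import *
a,r=rim('w27'); plan(a,r,(.048,.044),-.002)
face('w28',half=.006)"
```

```text
t 36.15 tcp [ 0.5366 -0.1547  0.0895] f [ 0.8  0.4 -1.1] grip 0.547 33.5
tilt 25.2 tz at 0 -0.0143 range [-0.0197  0.0235] 2441 3265
centre tx,tz 0.0019 -0.0134
tip rel. top centre, pocket x,z: [-0.0016 -0.0065]
0.048 [ 0.5398 -0.1538  0.0827]
shift cm [-0.32  0.07  0.68] toolx yaw -174.82
turn -0.012356197756162146
0.044 [ 0.5417 -0.1536  0.0792]
shift cm [-0.52  0.07  1.03] toolx yaw -174.82
turn -0.012356197756162146
t 36.2 tcp [ 0.5366 -0.1547  0.0896] f [-1.2  0.6 -1. ] grip 0.548 33.5
x -0.03 172 z [0.0421 0.044  0.0463] | -y half  +y 
x -0.026 71 z [0.0564 0.0572 0.0581] | -y half  +y 
x -0.022 204 z [0.0563 0.0571 0.0579] | -y half  +y 
x -0.018 211 z [0.0562 0.0569 0.0576] | -y half  +y 
x -0.014 203 z [0.0558 0.0566 0.0577] | -y half  +y 
x -0.01 200 z [0.0577 0.0589 0.0597] | -y half  +y 
x -0.006 224 z [0.0581 0.0589 0.0596] | -y half  +y 
x -0.002 212 z [0.0577 0.0586 0.0594] | -y half  +y 
x 0.002 233 z [0.0574 0.0583 0.0591] | -y half  +y 
x 0.006 233 z [0.0569 0.0579 0.0587] | -y half  +y 
x 0.01 227 z [0.0539 0.0551 0.0571] | -y half  +y 
x 0.014 223 z [0.0534 0.0543 0.0551] | -y half  +y 
x 0.018 236 z [0.0531 0.0539 0.0548] | -y half  +y 
x 0.022 122 z [0.0526 0.0536 0.0546] | -y half  +y 
x 0.026 208 z [0.022  0.0369 0.0412] | -y half  +y 
x 0.03 273 z [0.0422 0.0446 0.047 ] | -y half  +y
```

>>> drive_tool --rows '[{"tx": -0.2,"ty": 0.06,"tz": 0.35,"turn": 0},{"tx": -0.2,"ty": 0,"tz": 0.35,"turn": 0},{"tx": -0.07,"ty": 0,"tz": 0.12,"turn": 0},{"tx": -0.07,"ty": 0,"tz": 0.12,"turn": 0},{"tx": -0.05,"ty": 0,"tz": 0.1,"turn": 0},{"tx": 0,"ty": 0,"tz": 0,"turn": 0}]'

```text
time_s: 36.8
tcp_pos: [0.5411, -0.1538, 0.0814]
orientation: [-0.045, 0.999, -0.001, -0.001]
force: [-17.6, 1.9, 37.0]
grip_width: 0.545
grasp_force: 57.2
```

```bash
python3 -c "
from held import *
face('w29',half=.006)"
```

```text
t 36.85 tcp [ 0.5411 -0.1538  0.0814] f [-17.3   2.2  37.7] grip 0.548 57.0
x -0.03 235 z [0.041  0.0435 0.046 ] | -y half  +y 
x -0.026 112 z [0.0398 0.0476 0.0489] | -y half  +y 
x -0.022 203 z [0.0472 0.048  0.0487] | -y half  +y 
x -0.018 209 z [0.0468 0.0477 0.0486] | -y half  +y 
x -0.014 201 z [0.0467 0.0476 0.0486] | -y half  +y 
x -0.01 201 z [0.0487 0.0497 0.0507] | -y half  +y 
x -0.006 225 z [0.0488 0.0497 0.0505] | -y half  +y 
x -0.002 208 z [0.0484 0.0494 0.0503] | -y half  +y 
x 0.002 228 z [0.0482 0.049  0.05  ] | -y half  +y 
x 0.006 233 z [0.0477 0.0486 0.0495] | -y half  +y 
x 0.01 226 z [0.0447 0.0459 0.048 ] | -y half  +y 
x 0.014 231 z [0.0443 0.045  0.0459] | -y half  +y 
x 0.018 233 z [0.044  0.0447 0.0456] | -y half  +y 
x 0.022 120 z [0.0435 0.0444 0.0451] | -y half  +y 
x 0.026 291 z [0.0148 0.0333 0.0412] | -y half  +y 
x 0.03 289 z [0.042  0.0444 0.0466] | -y half  +y
```

The disc's upper edge is seated, but it is still 4° steep and the fingertip corners are pressing on the spacer. Back off a touch, then ease the grip so the low edge settles.

>>> drive_tool --rows '[{"tx": 0.05,"ty": 0,"tz": -0.1,"turn": 0},{"tx": 0,"ty": 0,"tz": 0,"turn": 0}]' --newtons 20 --fingers -0.07

```text
time_s: 37.05
tcp_pos: [0.541, -0.1538, 0.0818]
orientation: [-0.045, 0.999, -0.001, -0.0]
force: [-13.7, 1.6, 27.6]
grip_width: 0.551
grasp_force: 50.7
```

>>> drive_tool --rows '[{"tx": 0,"ty": 0,"tz": 0,"turn": 0},{"tx": 0,"ty": 0,"tz": 0,"turn": 0}]' --fingers -0.09

```text
time_s: 37.25
tcp_pos: [0.541, -0.1538, 0.0818]
orientation: [-0.045, 0.999, -0.001, -0.0]
force: [-13.4, 1.8, 26.7]
grip_width: 0.548
grasp_force: 49.7
```

>>> drive_tool --rows '[{"tx": 0,"ty": 0,"tz": 0,"turn": 0},{"tx": 0,"ty": 0,"tz": 0,"turn": 0}]' --fingers -0.1

```text
time_s: 37.45
tcp_pos: [0.541, -0.1538, 0.0817]
orientation: [-0.045, 0.999, -0.001, -0.001]
force: [-13.1, 0.8, 25.8]
grip_width: 0.555
grasp_force: 39.5
```

```bash
python3 -c "
from held import *
face('w30',half=.006)" | awk 'NR==1||NR%2==0'
```

```text
t 37.5 tcp [ 0.541  -0.1538  0.0817] f [-12.5   1.9  26.4] grip 0.549 39.5
x -0.03 240 z [0.0408 0.0434 0.0462] | -y half  +y 
x -0.022 207 z [0.0475 0.0484 0.0491] | -y half  +y 
x -0.014 203 z [0.0471 0.048  0.0489] | -y half  +y 
x -0.006 223 z [0.0494 0.0502 0.0509] | -y half  +y 
x 0.002 231 z [0.0487 0.0495 0.0503] | -y half  +y 
x 0.01 226 z [0.0451 0.0462 0.0483] | -y half  +y 
x 0.018 231 z [0.0442 0.0452 0.046 ] | -y half  +y 
x 0.026 284 z [0.0151 0.0333 0.041 ] | -y half  +y
```

>>> drive_tool --rows '[{"tx": 0.04,"ty": 0,"tz": -0.1,"turn": 0},{"tx": 0,"ty": 0,"tz": 0,"turn": 0}]' --fingers -0.11

```text
time_s: 37.7
tcp_pos: [0.5408, -0.1538, 0.0819]
orientation: [-0.045, 0.999, -0.0, -0.0]
force: [-8.7, 1.2, 15.3]
grip_width: 0.554
grasp_force: 24.4
```

>>> drive_tool --rows '[{"tx": 0,"ty": 0,"tz": 0,"turn": 0},{"tx": 0,"ty": 0,"tz": 0,"turn": 0}]' --fingers -0.118

```text
time_s: 37.9
tcp_pos: [0.5409, -0.1538, 0.0818]
orientation: [-0.045, 0.999, -0.0, -0.0]
force: [-8.2, 0.5, 15.8]
grip_width: 0.559
grasp_force: 17.5
```

>>> drive_tool --rows '[{"tx": 0,"ty": 0,"tz": 0,"turn": 0},{"tx": 0,"ty": 0,"tz": 0,"turn": 0}]' --fingers -0.125

```text
time_s: 38.1
tcp_pos: [0.5409, -0.1538, 0.0818]
orientation: [-0.045, 0.999, -0.0, -0.0]
force: [-8.5, -0.8, 14.3]
grip_width: 0.565
grasp_force: 12.1
```

```bash
python3 -c "
from held import *
face('w31',half=.006)" | awk 'NR==1||NR%2==0'
```

```text
t 38.15 tcp [ 0.5409 -0.1538  0.0818] f [-8.6 -0.1 15.5] grip 0.56 12.1
x -0.03 233 z [0.041  0.0435 0.0459] | -y half  +y 
x -0.022 201 z [0.0479 0.0486 0.0493] | -y half  +y 
x -0.014 200 z [0.0474 0.0481 0.049 ] | -y half  +y 
x -0.006 225 z [0.0496 0.0503 0.0513] | -y half  +y 
x 0.002 206 z [0.0488 0.0497 0.0505] | -y half  +y 
x 0.01 226 z [0.0455 0.0467 0.0489] | -y half  +y 
x 0.018 231 z [0.0447 0.0453 0.0462] | -y half  +y 
x 0.026 277 z [0.0154 0.0338 0.041 ] | -y half  +y
```

>>> drive_tool --rows '[{"tx": 0,"ty": 0,"tz": 0,"turn": 0},{"tx": 0,"ty": 0,"tz": 0,"turn": 0}]' --fingers -0.133

```text
time_s: 38.35
tcp_pos: [0.541, -0.1539, 0.0816]
orientation: [-0.045, 0.999, -0.0, -0.0]
force: [-6.3, -1.5, 12.2]
grip_width: 0.567
grasp_force: 8.2
```

>>> drive_tool --rows '[{"tx": 0,"ty": 0,"tz": 0,"turn": 0},{"tx": 0,"ty": 0,"tz": 0,"turn": 0}]' --fingers -0.14

```text
time_s: 38.55
tcp_pos: [0.5411, -0.1539, 0.0816]
orientation: [-0.045, 0.999, -0.0, -0.0]
force: [-6.3, -1.2, 10.1]
grip_width: 0.576
grasp_force: 6.4
```

>>> drive_tool --rows '[{"tx": 0,"ty": 0,"tz": 0,"turn": 0},{"tx": 0,"ty": 0,"tz": 0,"turn": 0}]' --fingers -0.15

```text
time_s: 38.75
tcp_pos: [0.5411, -0.1537, 0.0814]
orientation: [-0.045, 0.999, -0.0, -0.0]
force: [-6.5, -1.0, 9.9]
grip_width: 0.573
grasp_force: 5.5
```

```bash
python3 -c "
from held import *
face('w32',half=.006)" | awk 'NR==1||NR%2==0'
```

```text
t 38.8 tcp [ 0.5411 -0.1538  0.0814] f [-6.4 -0.1  9.7] grip 0.579 5.5
x -0.03 240 z [0.0408 0.0435 0.0462] | -y half  +y 
x -0.022 190 z [0.0431 0.0439 0.0447] | -y half  +y 
x -0.014 174 z [0.0434 0.0448 0.0469] | -y half  +y 
x -0.006 205 z [0.0461 0.047  0.0478] | -y half  +y 
x 0.002 199 z [0.046  0.0469 0.0478] | -y half  +y 
x 0.01 225 z [0.0431 0.0439 0.0448] | -y half  +y 
x 0.018 223 z [0.0431 0.0439 0.0449] | -y half  +y 
x 0.026 331 z [0.0066 0.03   0.0408] | -y half  +y
```

Disc flat: rim 43.9 mm throughout, boss 3 mm above. Withdraw and inspect.

>>> drive_tool --rows '[{"tx": 0,"ty": 0,"tz": -0.15,"turn": 0},{"tx": 0,"ty": 0,"tz": -0.2,"turn": 0},{"tx": 0,"ty": 0,"tz": -1,"turn": 0},{"tx": 0,"ty": 0,"tz": -3,"turn": 0},{"tx": 0,"ty": 0,"tz": -4,"turn": 0},{"tx": 0,"ty": 0,"tz": 0,"turn": 0},{"tx": 0,"ty": 0,"tz": 0,"turn": 0}]' --fingers -0.24

```text
time_s: 39.5
tcp_pos: [0.5423, -0.1539, 0.1658]
orientation: [-0.045, 0.999, -0.001, 0.001]
force: [-0.3, -0.1, -0.6]
grip_width: 0.621
grasp_force: 0.0
```

```bash
python3 -c "
from held import *
X,Y,Z,p,d=face('w33')
m=(d>0)&(abs(Z-.0438)<.0015)&(abs(X)<.0275)&(abs(Y)<.03)&(np.hypot(X+.002,Y)<.0265)
print('disc X',np.percentile(X[m],[.3,99.7]),'Y',np.percentile(Y[m],[.3,99.7]))
b=(d>0)&(Z>.0458)&(Z<.0485)&(np.hypot(X+.002,Y)<.014);print('boss centre',X[b].mean(),Y[b].mean(),b.sum())
cv2.imwrite('pics/w33c.png',cv2.resize(p[60:320,200:440,::-1],None,fx=2.3,fy=2.3,interpolation=cv2.INTER_CUBIC))"
```

```text
t 39.55 tcp [ 0.5415 -0.1535  0.1646] f [-0.7 -0.8 -0.3] grip 0.618 0.0
x -0.03 308 z [0.0412 0.0436 0.046 ] | -y half 0.0436 +y 0.0433
x -0.026 176 z [0.0339 0.0418 0.0441] | -y half 0.038 +y 0.0383
x -0.022 190 z [0.0428 0.0437 0.0445] | -y half 0.0436 +y 0.0436
x -0.018 217 z [0.043  0.0436 0.0444] | -y half 0.0435 +y 0.0436
x -0.014 209 z [0.0428 0.0439 0.0455] | -y half 0.0438 +y 0.0437
x -0.01 221 z [0.0433 0.0451 0.0471] | -y half 0.0438 +y 0.0438
x -0.006 233 z [0.0433 0.0457 0.0472] | -y half 0.0441 +y 0.0441
x -0.002 241 z [0.0435 0.0459 0.0472] | -y half 0.0441 +y 0.0442
x 0.002 236 z [0.0432 0.0458 0.0471] | -y half 0.0441 +y 0.0439
x 0.006 244 z [0.0431 0.0443 0.0467] | -y half 0.0436 +y 0.0436
x 0.01 240 z [0.0428 0.0437 0.0444] | -y half 0.0438 +y 0.0434
x 0.014 264 z [0.0425 0.0435 0.0445] | -y half 0.0435 +y 0.0435
x 0.018 265 z [0.0331 0.0428 0.044 ] | -y half 0.0346 +y 0.0344
x 0.022 342 z [0.0061 0.0316 0.0364] | -y half 0.0311 +y 0.0301
x 0.026 46 z [0.04   0.0406 0.0415] | -y half 0.041 +y 0.0405
x 0.03 233 z [0.0419 0.0443 0.0467] | -y half 0.0442 +y 0.0447
disc X [-0.02705987  0.02031438] Y [-0.02343748  0.0235759 ]
boss centre -0.0027146244804223184 -2.529153927188696e-05 519
```

View pics/w33c.png

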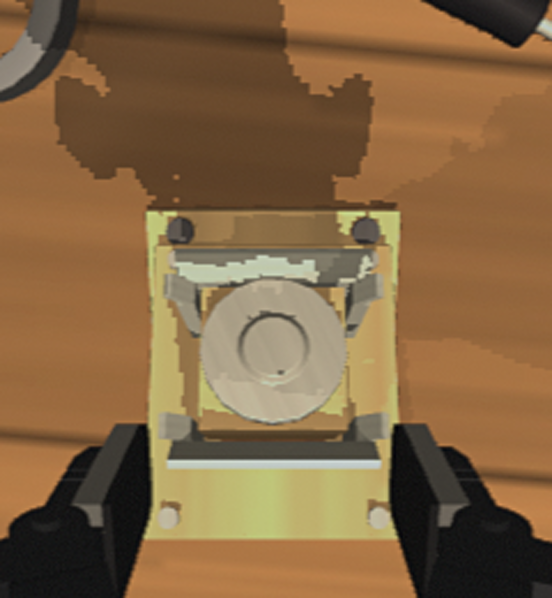

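The disc is in the pocket with its boss up at crop (273,348). It is flat and within about 0.7 mm of the spacer's centre, and the gripper is clear. Handing in.

```bash
python3 -c "
from rig import manip
print(manip.hand_in())"
```

```text
the job is handed in; nothing more can be done
None
```

The block, spacer and disc are in the pocket in the order asked and the job is handed in at about 40 s; each measured flat, with the disc boss up and within about 0.7 mm of the spacer's centre, and the block was eased down its last 7 mm because the fingers jammed in the pocket's side gaps.

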